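# Weigh the part-used solder reels on the spring scale

### The arm

A 6-joint arm with a two-finger parallel gripper is mounted at the origin on a cart in front of the work surface, level with it; the furniture and walls round the work are solid. World frame = base frame: x ahead of the robot, y to its left, z up, the work surface at z = 0. Lengths are in m, angles in degrees, forces in N, time in s.
With the tool pointing down it reaches from about 0.4 to 0.825 m from the base axis. Payload 7 kg.
Tool frame: the origin (TCP) lies at the very end of the fingers, on their centre line; the grasp point (between the pads) lies 19 mm behind it; z points along the fingers, y is the line along which they close (so a half turn about z gives the same grasp; the last joint's range is limited). The gripper opens to 88 mm and grips with 3 to 60 N. Pads are 19 mm wide; open, the fingers measure 130 mm over their backs; the gripper's body (78 mm by 193 mm) begins 47 mm behind the grasp point.
Start: joints at [90.418, 20.546, 0.682, 0, -70.136, -16.507], TCP at [0.187, 0.649, 0.227] pointing down, gripper open.
Joint ranges: [-176.03, 176.03], [-82.01, 121.73], [-58.28, 71.71], [-173.87, 95.51], [-174.79, -0.11], [-173.66, 173.66]. Speed limits (degrees/s): [136.94, 136.94, 172.46, 180, 180, 180].

### API

Orientations are given as [roll, pitch, yaw] about the fixed x, y, z axes, in that order (R = Rz(yaw) Ry(pitch) Rx(roll)).
In Python, from plant import r gives the robot as it stands. The module is installed in compiled form; this text tells all that it offers.
- The arm moves only by the tool jog_arm, never from a script. Its arguments are lists of equal length, an entry for each row: "travel": the shift along the tool's x, y, z each as a share of 50 cm, from -1 to 1, a list of three; "dr": the turn, a rotation vector about the tool's x, y, z each as a share of 360 degrees, from -1 to 1, a list of three; "claw": the opening, from 0 (shut) to 1 (fully open). A call has exactly 10 rows; each row is the pose to reach, as a shift and turn from the pose commanded when the call began, along the tool's axes at that moment, turning the shorter way round; what a row does not reach only later rows make up. A row lasts 1/8 s, in which the tool goes at most 62.5 mm and 10.7 degrees, less where a joint would pass 70% of its speed; a pose out of reach is approached as far as the arm can. A call with a number of a shift or a turn outside -1 to 1 is refused whole. A call with a gripper value outside its range is refused whole. The fingers move at their own pace and stop on an object; "newtons" is the grip in N (left out, the last holds). Time passes only in rows, so rows that repeat a pose let the fingers close, or fill a call up. It gives the time, the measured TCP pose, the force, the opening and the grip force at its end, in the units of the state.
- r.get_state(): the state, without advancing time (a new reading comes with each control period).
- r.capture(name): name is "scene" or "side" or "wrist"; returns a dict with "pixels" (400x640x3 uint8, red, green, blue), "range_z" (400x640 float32, m along the optical axis (not along the pixel's ray), 0 where there is no reading), "fx", "fy", "cx", "cy" (pixels), "dist_coeffs" ([k1, k2, p1, p2, k3] as OpenCV has them; the pictures are not rectified), "position" and "attitude" of the camera in the world; the wrist camera has in their place "hand_eye" (4x4, takes a point from camera to tool coordinates, whose origin is the TCP and whose axes are the flange's). Camera axes: x right, y up, looking along -z (the intrinsics and any distortion apply to the point x, -y, -z); pixel columns grow to the right and rows downward; lengths in m; the calibration is good to about 2 mm. A picture is of the moment at which its call begins: read the wrist's pose just before it.
- r.close_job(): hands the job in; it is judged then, once.
Trained networks look in the newest picture that a camera, given by its name, has taken for a name from the list of things; names that differ only in an ending like _2 or _b are one class to them, and where a whole thing is asked for, a point or a joint stands for the part that bears it (a point fixed in the world has none). Each returns a list of dicts, best first, with "conf" (0 to 1); they miss things now and then, are a little off and sometimes report something else, mostly with a low value. They report only what shows in the picture. A call takes as long as a camera call.
- r.boxes_of(name, camera): "extent" ([left, top, right, bottom] in pixels, round what is visible of it).
- r.regions_of(name, camera): "pixels" (400x640 bool, what is visible of it) and "extent" ([left, top, right, bottom] in pixels, round what is visible of it).
- r.tip_of(name, camera): "at" ([column, row] in pixels: a listed point, or the origin of a listed thing).
The state is a dict: "time_s": time; "joints": joint angles; "qd": joint speeds; "joint_torque": joint torques, N m; "tcp_pos": TCP position; "eef_rot": TCP orientation; "contact_force": force on the tool from outside, world axes, zero at the start; "moment": the same for the moment, N m; "gripper_width": finger opening in m; "gripper_force": force on a finger pad.
Only numpy, scipy, OpenCV 4.12 (cv2) and the standard library are available. Lean on these libraries where they do the work, as an engineer would, in place of code of your own. Each camera call takes 0.05 s, during which the arm holds its last target. There are 200 camera calls.

### The job

Weigh the part-used reels on the spring scale: draw its lock bar fully out to the left, stand all the reels that are on the mat in the tray of the carrier, spread out so that it hangs about level, then hang the carrier by its cross bar on the scale's two-pronged hook, easing the weight gently onto the spring, and let go until the pointer has stood still for about two seconds. After that take the carrier down with its reels, stand it flat on the mat to the left of the scale where it was, and slide the lock bar fully home again. Leave the meter, bottle, case and card box alone.

Things in the scene. Friction and masses are not known exactly. Their poses are not given: they have to be found in the camera images.
- scale: Fixed grey scale stand; origin on the mat straight below the hook's middle; x points away from the robot (turned a little at random), y left, z up (the 'scale frame'). Column 90 mm wide, 262 mm high, front face at x = +120 mm; base plate 12 mm high from x = +70 to +240 mm, 160 mm wide; lock bracket on the column's left, out to y = +142 mm, x = +85 to +135 mm, top at 233 mm.
- hook (a point): Middle of the hook, on the prongs' flat top (z 235 mm unloaded; it sinks with the spring), axes as the scale's. Two flat prongs 10 mm wide, at y = -26 and +26 mm (42 mm clear between), point to the robot (-x); a bar can lie on them from x = -31 to +53 mm. Upturned tips at x = -41 to -31 mm rise 18 mm above the prongs' top. Behind x = +53 mm they are joined to the arm of the carriage.
- carriage (a joint): How far hook and pointer have sunk, m: 0 unloaded, at most 0.055. Spring 200 N/m with about 0.5 N preload: some 46 mm per kg (carrier with 2 to 4 reels: 23 to 45 mm), lightly damped. With the lock bar home it cannot sink more than about 6 mm.
- lock (a joint): Lock bar at the left of the column, slides along the scale's y: 0 = fully home (its end is under an ear of the carriage, scale locked), 0.03 = drawn fully out to the left (+y, free). Starts home. Friction about 2 N; it stays where it is left.
- lock_tab (a point): Grip point on the lock bar's upright black peg, 16 x 16 mm, sides parallel to the scale's axes, from 246 to 290 mm above the mat; this point is at 275 mm on the peg's axis, at scale frame x = +97, y = +92 mm when home; it moves with the bar. Nothing stands above it.
- carrier: Loose carrier, 0.30 kg: aluminium tray 190 (its x) by 300 mm (y), walls 4 mm thick, 26 mm high, floor 4 mm; a 14 mm steel mast rises in the middle with cross bar and grip block on top. Origin: centre of the tray's underside, z up. Reels stand well at x = +-46, y = +-105 mm; reach in with the gripper's wide side along the carrier's x, clear of the mast.
- carrier_bar (a point): Centre of the underside of the carrier's cross bar, 165 mm above the tray's underside; the bar is 78 mm long along the carrier's y, 30 mm wide, 12 mm high. It is to lie across both prongs with the mast between them.
- carrier_grip (a point): Grip point in the carrier's black grip block above the bar, 204 mm above the tray's underside; block 22 mm (carrier's x) by 36 mm (y), from 177 to 227 mm above the underside.
- reel1: Solder reel, an upright cylinder 54 mm across and 62 mm tall with red end flanges, about 0.14 kg; origin at the centre of its underside (z up along its axis). May be absent.
- reel2: Solder reel, an upright cylinder 54 mm across and 62 mm tall with red end flanges, about 0.14 kg; origin at the centre of its underside (z up along its axis). May be absent.
- reel3: Wire reel, an upright cylinder 48 mm across and 58 mm tall with yellow end flanges, about 0.14 kg; origin at the centre of its underside (z up along its axis). May be absent.
- reel4: Wire reel, an upright cylinder 48 mm across and 58 mm tall with yellow end flanges, about 0.14 kg; origin at the centre of its underside (z up along its axis). May be absent.
- meter: Bystander: black hand multimeter 150 x 90 x 47 mm lying flat, far right.
- flux: Bystander: flux bottle 40 mm across, 100 mm tall, behind and left of the scale.
- case: Bystander: small blue case 71 x 121 x 34 mm, near right.
- card_box: Bystander: white card box 101 x 75 x 26 mm, behind and right of the scale.

How it is judged:
By the outcome, as a careful person would: the job done as asked, in the order asked, and still so for the second after the job is handed in, with the robot touching nothing.
Of reel1, reel2, reel3, reel4 only 2 to 4 are there at a start; the rules pass over those that are not, and their reading is None.
At some moment in a run one of reel1, reel2, reel3, reel4 may be knocked a few centimetres aside while the robot is not near it.
It also fails if it takes over 210 s, if anything falls off the work surface, if the arm or the gripper's body presses on something with over 40 N, if the wrist force passes 120 N, or if a joint passes its speed limit or range.

## Working session

There is one attempt and no reset: what is moved stays moved. The work goes in short steps, Python scripts to look and compute and a tool call to move; the robot and the scene stay as the last step left them, time stands still between calls to the robot, and variables do not carry over. Pictures are saved under pics/ and viewed, at most 14 in all, crops included, and the job is handed in when it is done.

Besides the shell and the picture viewer there is one more tool, called after ">>>" by a JSON object that holds its "fn" and its "kwargs". jog_arm: Moves the arm, as the interface text tells. Its arguments: {"type":"object","properties":{"travel":{"type":"array"},"dr":{"type":"array"},"claw":{"type":"array"},"newtons":{"type":"number"}},"required":["travel","dr","claw"]}

```bash
ls; mkdir -p pics
cat > h.py <<'E'
import numpy as np, cv2, json
from scipy.spatial.transform import Rotation as R
from plant import r
np.set_printoptions(precision=4,suppress=True)
def tcp(s=None):
    s=s or r.get_state(); T=np.eye(4); T[:3,:3]=R.from_euler('xyz',s['eef_rot'],degrees=True).as_matrix(); T[:3,3]=s['tcp_pos']; return T
def cap(n,save=None):
    T0=tcp() if n=='wrist' else None
    c=r.capture(n)
    if n=='wrist': c['T']=T0@np.array(c['hand_eye'])
    else:
        T=np.eye(4); a=np.array(c['attitude'])
        T[:3,:3]=a if a.shape==(3,3) else R.from_euler('xyz',a,degrees=True).as_matrix()
        T[:3,3]=c['position']; c['T']=T
    c['K']=np.array([[c['fx'],0,c['cx']],[0,c['fy'],c['cy']],[0,0,1.]])
    if save: cv2.imwrite('pics/'+save+'.png',c['pixels'][:,:,::-1])
    return c
def rays(c,uv):
    n=cv2.undistortPoints(np.array(uv,float).reshape(-1,1,2),c['K'],np.array(c['dist_coeffs'],float))[:,0]
    return np.c_[n[:,0],-n[:,1],-np.ones(len(n))]
def pts(c,uv):   # with depth
    uv=np.array(uv).reshape(-1,2); d=c['range_z'][uv[:,1].astype(int),uv[:,0].astype(int)]
    ok=d>0; p=rays(c,uv[ok])*d[ok,None]
    return p@c['T'][:3,:3].T+c['T'][:3,3]
def maskpts(c,m):
    v,u=np.nonzero(m); return pts(c,np.c_[u,v])
def onz(c,uv,z):
    d=rays(c,uv)@c['T'][:3,:3].T; o=c['T'][:3,3]; return o+d*((z-o[2])/d[:,2])[:,None]
def proj(c,P):
    P=np.atleast_2d(P); q=(P-c['T'][:3,3])@c['T'][:3,:3]; q=q*[1,-1,-1]
    return cv2.projectPoints(q,np.zeros(3),np.zeros(3),c['K'],np.array(c['dist_coeffs'],float))[0][:,0]
E
python3 - <<'E'
from h import *
s=r.get_state(); print({k:np.round(v,3) for k,v in s.items()})
for n in ['scene','side','wrist']:
    c=cap(n,n+'0'); print(n,c['T'],c['fx'])
    for t in ['scale','hook','lock_tab','carrier','carrier_bar','carrier_grip','reel1','reel3']:
        print(t,[(np.round(d['conf'],2),np.round(d['at']), pts(c,[d['at']]).round(3)) for d in r.tip_of(t,n)])
E
```

```text
pics
{'time_s': np.float64(0.0), 'joints': array([ 90.42 ,  20.593,   0.634,  -0.021, -70.138, -16.506]), 'qd': array([ 0.001,  0.01 ,  0.092, -0.035,  0.011, -0.004]), 'joint_torque': array([ -0.001, -58.272,  29.305,   6.997,   0.007,  -0.   ]), 'tcp_pos': array([0.187, 0.648, 0.226]), 'eef_rot': array([179.902,  -0.009, -16.094]), 'contact_force': array([ 0.04 , -0.432, -0.849]), 'moment': array([-0.001,  0.009, -0.017]), 'gripper_force': np.float64(0.0), 'gripper_width': np.float64(0.087)}
scene [[ 0.7151  0.5045 -0.4837 -0.2544]
 [-0.6989  0.5252 -0.4855 -0.9365]
 [ 0.0091  0.6853  0.7282  1.3816]
 [ 0.      0.      0.      1.    ]] 513.8622023345265
scale []
hook [(np.float64(0.65), array([295., 178.]), array([[ 0.514, -0.046,  0.224]])), (np.float64(0.43), array([295., 168.]), array([[0.693, 0.159, 0.008]]))]
lock_tab [(np.float64(0.55), array([303., 144.]), array([[0.604, 0.009, 0.277]]))]
carrier [(np.float64(0.86), array([232., 181.]), array([[0.474, 0.268, 0.011]]))]
carrier_bar [(np.float64(0.75), array([226., 151.]), array([[0.467, 0.264, 0.17 ]]))]
carrier_grip [(np.flo
[... 835 characters left out ...]
   n=cv2.undistortPoints(np.array(uv,float).reshape(-1,1,2),c['K'],np.array(c['dist_coeffs'],float))[:,0]
      ~~~~~~~~~~~~~~~~~~~^^^^^^^^^^^^^^^^^^^^^^^^^^^^^^^^^^^^^^^^^^^^^^^^^^^^^^^^^^^^^^^^^^^^^^^^^^^^
cv2.error: OpenCV(4.12.0) /io/opencv/modules/calib3d/src/undistort.dispatch.cpp:347: error: (-215:Assertion failed) CV_IS_MAT(_src) && CV_IS_MAT(_dst) && (_src->rows == 1 || _src->cols == 1) && (_dst->rows == 1 || _dst->cols == 1) && _src->cols + _src->rows - 1 == _dst->rows + _dst->cols - 1 && (CV_MAT_TYPE(_src->type) == CV_32FC2 || CV_MAT_TYPE(_src->type) == CV_64FC2) && (CV_MAT_TYPE(_dst->type) == CV_32FC2 || CV_MAT_TYPE(_dst->type) == CV_64FC2) in function 'cvUndistortPointsInternal'
```

View pics/scene0.png

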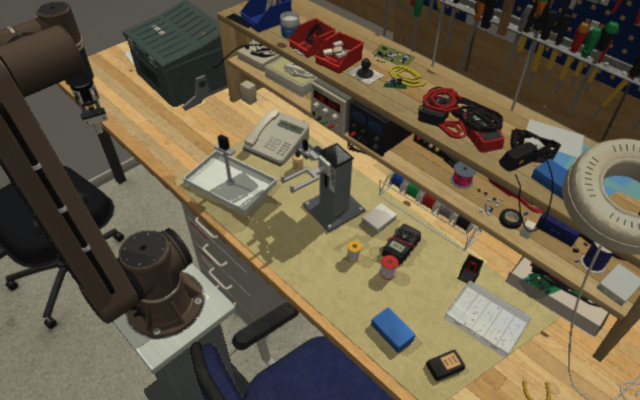

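View pics/side0.png

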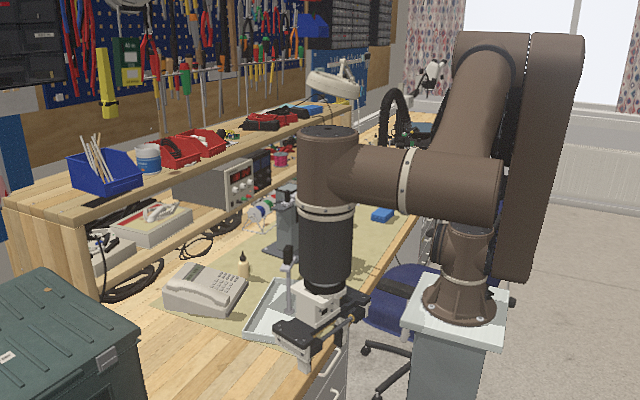

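The scene shows the carrier at (228,180), the scale at (335,185), a yellow reel at (355,250), and a red reel at (390,268). The side view is mostly blocked by the arm.

Run:
```python
from h import *
c=cap('scene'); np.save('scene0.npy',c,allow_pickle=True)
for t in ['scale','hook','lock_tab','carrier','carrier_grip','reel1','reel3','meter','flux','case','card_box']:
    for d in r.regions_of(t,'scene'):
        P=maskpts(c,d['pixels'])
        if len(P)<3: continue
        print(t,round(d['conf'],2),np.round(d['extent']),len(P),'med',np.median(P,0),'lo',np.percentile(P,3,axis=0),'hi',np.percentile(P,97,axis=0))
# column top
v,u=np.mgrid[100:260,180:480]; P=pts(c,np.c_[u.ravel(),v.ravel()])
for lo,hi in [(.255,.27),(.225,.245)]:
    Q=P[(P[:,2]>lo)&(P[:,2]<hi)&(P[:,0]>.4)&(P[:,0]<.9)]
    print(lo,len(Q),Q.min(0),Q.max(0),cv2.minAreaRect((Q[:,:2]*1000).astype(np.float32)))
big=cv2.resize(c['pixels'][120:300,170:450],None,fx=2.8,fy=2.8,interpolation=cv2.INTER_CUBIC); cv2.imwrite('pics/crop1.png',big[:,:,::-1])
```

```text
scale 0.71 [279. 138. 365. 231.] 3515 med [ 0.6244 -0.1006  0.1561] lo [ 0.5174 -0.1574  0.0047] hi [0.7131 0.0174 0.2632]
hook 0.59 [278. 153. 331. 192.] 606 med [ 0.5677 -0.074   0.2331] lo [ 0.4659 -0.1023  0.0008] hi [0.6401 0.094  0.2597]
lock_tab 0.5 [301. 137. 312. 163.] 102 med [0.6069 0.0078 0.2539] lo [ 0.6004 -0.0237  0.2311] hi [0.6217 0.0405 0.2878]
lock_tab 0.26 [362. 207. 395. 232.] 613 med [ 0.7237 -0.2422  0.0232] lo [ 0.6802 -0.2754  0.0011] hi [ 0.7781 -0.2001  0.0305]
carrier 0.55 [183. 135. 276. 214.] 3455 med [0.4635 0.2696 0.0043] lo [ 0.3631  0.1266 -0.0042] hi [0.5733 0.4229 0.1862]
carrier 0.21 [281. 151. 333. 190.] 485 med [ 0.5778 -0.0736  0.233 ] lo [ 0.4645 -0.1018  0.0953] hi [0.6271 0.0238 0.2597]
carrier_grip 0.94 [186. 138. 277. 215.] 3461 med [0.4645 0.2717 0.0044] lo [ 0.3661  0.1273 -0.0042] hi [0.5731 0.4262 0.1921]
reel1 0.75 [344. 242. 362. 265.] 280 med [ 0.5409 -0.2896  0.0455] lo [ 0.5281 -0.3059 -0.0021] hi [ 0.5669 -0.2644  0.0613]
reel1 0.73 [381. 254. 396. 279.] 355 med [ 0.5722 -0.4135  0.054 ] lo [ 0.5572 -0.4316  0.0005] hi [ 0.605  -
[... 504 characters left out ...]
753]
case 0.82 [373. 307. 415. 352.] 1060 med [ 0.4234 -0.5613  0.0327] lo [ 0.3922 -0.6142  0.0072] hi [ 0.4623 -0.5005  0.039 ]
case 0.48 [281. 141. 364. 232.] 3537 med [ 0.6241 -0.1009  0.1493] lo [ 0.5044 -0.1572  0.0045] hi [0.7132 0.0144 0.2633]
card_box 0.72 [363. 203. 393. 234.] 615 med [ 0.7232 -0.2429  0.0232] lo [ 0.6802 -0.2754  0.0006] hi [ 0.7777 -0.2006  0.0305]
0.255 950 [ 0.5929 -0.4563  0.255 ] [0.8996 0.1451 0.2699] ((769.1774291992188, -180.70123291015625), (245.640380859375, 603.51904296875), 22.402523040771484)
0.225 1328 [ 0.4557 -0.545   0.225 ] [0.8988 0.2868 0.245 ] ((674.2733154296875, -119.45013427734375), (414.3517150878906, 885.7865600585938), 12.12734603881836)
```

View pics/crop1.png

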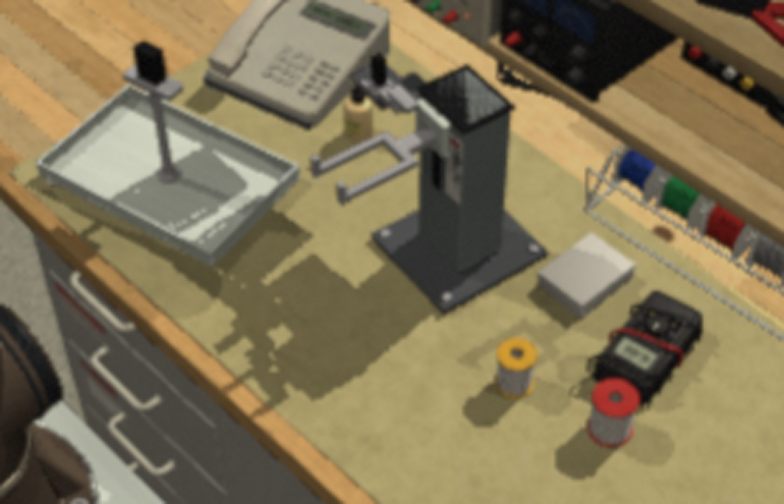

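```bash
cat >> h.py <<'E'
def pose(x,y,z,yaw):
    T=np.eye(4); T[:3,:3]=R.from_euler('xyz',[180,0,yaw],degrees=True).as_matrix(); T[:3,3]=[x,y,z]; return T
def plan(*w,meas=False):
    """w: (x,y,z,yaw) vertical-tool waypoints, relative to commanded pose; nothing saved"""
    try: C=np.load('cmd.npy')
    except Exception: C=tcp()
    if meas: C=tcp()
    last=None
    for q in w:
        D=np.linalg.inv(C)@pose(*q)
        rv=R.from_matrix(D[:3,:3]).as_rotvec(degrees=True)
        t=np.round(D[:3,3]/.5,3); d=np.round(rv/360,4)
        print('travel',t.tolist(),'dr',d.tolist(),'  mm',np.linalg.norm(D[:3,3])*1000//1,'deg',np.linalg.norm(rv).round(1))
        E=np.eye(4); E[:3,:3]=R.from_rotvec(d*360,degrees=True).as_matrix(); E[:3,3]=t*.5; last=C@E
    np.save('cmd.npy',last)
E
python3 - <<'E'
from h import *
c=cap('wrist'); print(np.array(c['hand_eye']),c['fx'],c['cx'],c['cy'])
plan((.187,.60,.45,-15),(.42,-.02,.45,-15))
E
```

```text
[[ 0.0013  0.9629  0.2699  0.0726]
 [ 1.     -0.0012 -0.0005 -0.0006]
 [-0.0001  0.2699 -0.9629 -0.1585]
 [ 0.      0.      0.      1.    ]] 306.1710323134575 316.1551787807364 197.19577528689342
travel [0.027, 0.093, -0.447] dr [0.0, -0.0, -0.003]   mm 228.0 deg 1.1
travel [0.818, 1.156, -0.447] dr [0.0, -0.0, -0.003]   mm 742.0 deg 1.1
```

```bash
rm cmd.npy
python3 - <<'E'
from h import *
plan((.187,.60,.45,-15),(.42,.25,.45,-15))
E
```

```text
travel [0.027, 0.093, -0.447] dr [0.0, -0.0, -0.003]   mm 228.0 deg 1.1
travel [0.669, 0.637, -0.447] dr [0.0, -0.0, -0.003]   mm 512.0 deg 1.1
```

>>> {"fn": "jog_arm", "kwargs": {"travel": [[0.027, 0.093, -0.447], [0.027, 0.093, -0.447], [0.027, 0.093, -0.447], [0.669, 0.637, -0.447], [0.669, 0.637, -0.447], [0.669, 0.637, -0.447], [0.669, 0.637, -0.447], [0.669, 0.637, -0.447], [0.669, 0.637, -0.447], [0.669, 0.637, -0.447]], "dr": [[0, 0, -0.003], [0, 0, -0.003], [0, 0, -0.003], [0, 0, -0.003], [0, 0, -0.003], [0, 0, -0.003], [0, 0, -0.003], [0, 0, -0.003], [0, 0, -0.003], [0, 0, -0.003]], "claw": [1, 1, 1, 1, 1, 1, 1, 1, 1, 1]}}

```text
time_s: 2.55
tcp_pos: [0.4209, 0.2477, 0.4508]
eef_rot: [-179.9, -0.0, -15.0]
contact_force: [0.5, 1.4, 0.2]
gripper_width: 0.088
gripper_force: 0.0
```

Run:
```python
from h import *
print(tcp()[:3,3],r.get_state()['eef_rot'],np.load('cmd.npy')[:3,3])
c=cap('wrist','w1'); np.save('w1.npy',c,allow_pickle=True)
for t in ['hook','lock_tab','carrier','carrier_bar','carrier_grip']:
    print(t,[(np.round(d['conf'],2),np.round(d['at']), pts(c,[np.array(d['at']).clip(0,[639,399])]).round(3)) for d in r.tip_of(t,'wrist')])
plan((.45,-.1,.45,-15))
```

```text
[0.4209 0.2477 0.4508] [-179.932    -0.0341  -15.0125] [0.4202 0.2498 0.4501]
hook [(np.float64(0.65), array([574.,  28.]), array([[ 0.51 , -0.247,  0.003]]))]
lock_tab [(np.float64(0.65), array([295., 132.]), array([[0.475, 0.261, 0.222]]))]
carrier [(np.float64(0.87), array([295., 131.]), array([[0.476, 0.262, 0.214]]))]
carrier_bar [(np.float64(0.96), array([287., 137.]), array([[0.471, 0.272, 0.228]]))]
carrier_grip [(np.float64(0.65), array([287., 143.]), array([[0.464, 0.274, 0.228]]))]
travel [0.239, 0.66, 0.0] dr [0.0, -0.0, -0.0]   mm 351.0 deg 0.0
```

>>> {"fn": "jog_arm", "kwargs": {"travel": [[0.239, 0.66, 0], [0.239, 0.66, 0], [0.239, 0.66, 0], [0.239, 0.66, 0], [0.239, 0.66, 0], [0.239, 0.66, 0], [0.239, 0.66, 0], [0.239, 0.66, 0], [0.239, 0.66, 0], [0.239, 0.66, 0]], "dr": [[0, 0, 0], [0, 0, 0], [0, 0, 0], [0, 0, 0], [0, 0, 0], [0, 0, 0], [0, 0, 0], [0, 0, 0], [0, 0, 0], [0, 0, 0]], "claw": [1, 1, 1, 1, 1, 1, 1, 1, 1, 1]}}

```text
time_s: 4.1
tcp_pos: [0.4503, -0.0988, 0.4501]
eef_rot: [-180.0, -0.0, -14.9]
contact_force: [-0.0, -0.5, 0.2]
gripper_width: 0.0874
gripper_force: 0.0
```

Run:
```python
from h import *
print(tcp()[:3,3],r.get_state()['eef_rot'],np.load('cmd.npy')[:3,3])
c=cap('wrist','w2'); np.save('w2.npy',c,allow_pickle=True)
for t in ['hook','lock_tab','carrier','carrier_bar','carrier_grip','reel1','reel3']:
    print(t,[(np.round(d['conf'],2),np.round(d['at']), pts(c,[np.array(d['at']).clip(0,[639,399])]).round(3)) for d in r.tip_of(t,'wrist')])
for t in ['reel1','reel3','lock_tab']:
    for d in r.regions_of(t,'wrist'):
        P=maskpts(c,d['pixels']); m=P[:,2].max(); Q=P[P[:,2]>np.percentile(P[:,2],90)-.006]
        print(t,round(d['conf'],2),np.round(d['extent']),len(P),'ztop',np.percentile(P[:,2],90),cv2.minEnclosingCircle((Q[:,:2]*1000).astype(np.float32)))
```

```text
[ 0.4503 -0.0988  0.4501] [-179.9885   -0.0119  -14.8947] [ 0.4502 -0.0999  0.4501]
hook []
lock_tab [(np.float64(0.9), array([164.,  55.]), array([[0.608, 0.01 , 0.289]]))]
carrier [(np.float64(0.66), array([136., 186.]), array([[0.473, 0.269, 0.01 ]]))]
carrier_bar [(np.float64(0.56), array([ 76., 218.]), array([[0.466, 0.258, 0.188]]))]
carrier_grip [(np.float64(0.56), array([ 55., 226.]), array([[ 0.508, -0.03 ,  0.519]]))]
reel1 [(np.float64(0.69), array([400.,  70.]), array([[ 0.548, -0.268,  0.061]]))]
reel3 [(np.float64(0.69), array([400.,  70.]), array([[ 0.548, -0.268,  0.061]]))]
reel1 0.76 [387.  52. 423.  86.] 925 ztop 0.059335399237660756 ((550.1190795898438, -283.1816101074219), 24.434362411499023)
reel1 0.65 [449.   6. 496.  50.] 1496 ztop 0.06337040538722005 ((582.5258178710938, -404.9068908691406), 26.79172706604004)
reel1 0.37 [ 42. 114. 224. 229.] 13249 ztop 0.027326693839763633 ((513.24267578125, 200.62014770507812), 241.70896911621094)
reel3 0.76 [387.  52. 423.  86.] 925 ztop 0.059335399237660756 ((550.1190795898438, -283.1816101074219), 24.434362411499023)
reel3 0.65 [449.   6. 496.  50.] 1496 ztop 0.06337040538722005 ((582.5258178710938, -404.9068908691406), 26.79172706604004)
reel3 0.37 [ 42. 114. 224. 229.] 13249 ztop 0.027326693839763633 ((513.24267578125, 200.62014770507812), 241.70896911621094)
lock_tab 0.74 [148.  44. 204.  66.] 923 ztop 0.29011273203727805 ((613.450439453125, 13.65914249420166), 9.081037521362305)
```

View pics/w2.png

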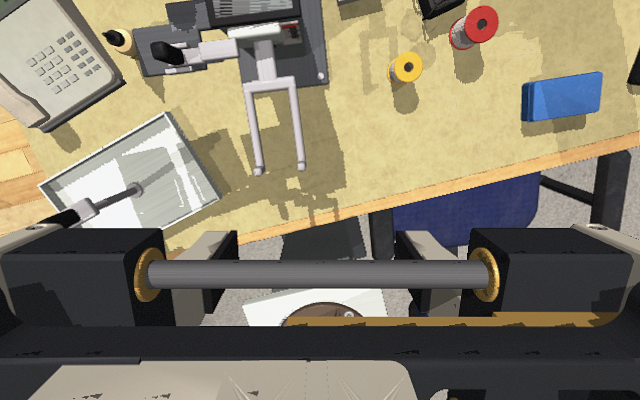

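The wrist view shows the hook's prongs at (255,130) and (293,125), and the lock peg at (168,52). The yellow reel is at (405,68), the red reel at (475,26), and the tray's mast base at (135,188).

```bash
cat >> h.py <<'E'
def rect(P): 
    a=cv2.minAreaRect((P[:,:2]*1000).astype(np.float32)); return np.round(a[0],1),np.round(a[1],1),round(a[2],1)
E
python3 - <<'E'
from h import *
c=np.load('w2.npy',allow_pickle=True).item()
def sub(c,u0,u1,v0,v1,lo,hi):
    v,u=np.mgrid[v0:v1,u0:u1]; P=pts(c,np.c_[u.ravel(),v.ravel()]); return P[(P[:,2]>lo)&(P[:,2]<hi)]
P=sub(c,236,310,60,180,.22,.245); print('hook z',np.median(P[:,2]))
# classify two prongs via u ranges
A=sub(c,236,264,92,160,.22,.245); B=sub(c,280,306,92,160,.22,.245)
for Q in (A,B,P):
    m=Q[:,:2].mean(0); d=np.linalg.svd(Q[:,:2]-m)[2][0]; d*=np.sign(d[0]); print(len(Q),m,np.degrees(np.arctan2(d[1],d[0])),rect(Q))
T=sub(c,236,310,140,180,.245,.262); print('tips',len(T),rect(T), T.min(0),T.max(0))
for k in (T[T[:,1]>np.median(T[:,1])],T[T[:,1]<=np.median(T[:,1])]): print(k.mean(0),rect(k))
K=sub(c,140,215,30,80,.28,.3); print('peg',rect(K),K[:,2].mean())
C=sub(c,160,320,0,30,.25,.275); print('col',rect(C))
for n in ('w1','scene0'):
    c=np.load(n+'.npy',allow_pickle=True).item()
    if n=='w1': u=(0,640,0,300)
    else: u=(150,300,110,240)
    P=sub(c,*u,.02,.03); P=P[(abs(P[:,0]-.47)<.2)&(abs(P[:,1]-.27)<.21)]; print(n,'rim',rect(P),np.median(P[:,2]))
    P=sub(c,*u,.215,.24); P=P[(abs(P[:,0]-.47)<.06)&(abs(P[:,1]-.27)<.06)];print('block top',rect(P) if len(P) else 0,P[:,2].mean())
    P=sub(c,*u,.165,.185); P=P[(abs(P[:,0]-.47)<.06)&(abs(P[:,1]-.27)<.06)];print('bar',rect(P) if len(P) else 0,P[:,2].mean())
E
```

```text
hook z 0.2351669412962626
652 [ 0.5249 -0.0413] -9.21779125913568 (array([523.3, -40.2]), array([22. , 78.6]), 72.5)
583 [ 0.5109 -0.0908] -8.003036737517434 (array([509.6, -90.3]), array([10.2, 79.5]), 81.9)
2397 [ 0.5385 -0.0683] -9.717702374594513 (array([527.1, -66.6]), array([ 62.1, 127.8]), 81.8)
tips 148 (array([468., -58.]), array([61.6,  9.9]), 81.9) [ 0.4596 -0.0889  0.245 ] [ 0.4767 -0.0272  0.2548]
[ 0.4722 -0.0332  0.2518] (array([471.9, -32.3]), array([10.2,  9.6]), 89.6)
[ 0.4652 -0.0828  0.252 ] (array([466.2, -63. ]), array([51.6,  9.9]), 85.2)
peg (array([613.4,  14. ]), array([15.9, 16.1]), 78.9) 0.28836650412819737
col (array([627.8, -80.1]), array([95.7, 25.6]), 75.4)
w1 rim (array([514.9, 288.3]), array([290. , 300.9]), 12.7) 0.025880692980165154
block top (array([466.7, 277.4]), array([22. , 35.9]), 12.7) 0.22672019511405223
bar (array([466.6, 277.5]), array([30. , 78.1]), 12.9) 0.1771327974347056
scene0 rim (array([522.6, 287.4]), array([312.9, 304.5]), 12.8) 0.024232425365087185
block top (array([466.2, 271.1]), array([47.6, 22.4]), 88.9) 0.22388207864321957
bar (array([461.6, 272.7]), array([32.9, 77.8]), 20.2) 0.17437974706071108
```

Run:
```python
from h import *
plan((.6132,.0141,.33,-8.1),(.6132,.0141,.256,-8.1))
```

```text
travel [0.256, -0.305, 0.24] dr [0.0, -0.0, -0.0192]   mm 232.0 deg 6.9
travel [0.256, -0.305, 0.388] dr [0.0, -0.0, -0.0192]   mm 277.0 deg 6.9
```

>>> {"fn": "jog_arm", "kwargs": {"travel": [[0.256, -0.305, 0.24], [0.256, -0.305, 0.24], [0.256, -0.305, 0.24], [0.256, -0.305, 0.24], [0.256, -0.305, 0.24], [0.256, -0.305, 0.24], [0.256, -0.305, 0.32], [0.256, -0.305, 0.36], [0.256, -0.305, 0.388], [0.256, -0.305, 0.388]], "dr": [[0, 0, -0.0192], [0, 0, -0.0192], [0, 0, -0.0192], [0, 0, -0.0192], [0, 0, -0.0192], [0, 0, -0.0192], [0, 0, -0.0192], [0, 0, -0.0192], [0, 0, -0.0192], [0, 0, -0.0192]], "claw": [0.57, 0.57, 0.57, 0.57, 0.57, 0.57, 0.57, 0.57, 0.57, 0.57]}}

```text
time_s: 5.9
tcp_pos: [0.6132, 0.0137, 0.2573]
eef_rot: [-180.0, -0.1, -8.1]
contact_force: [-0.7, -0.1, 1.9]
gripper_width: 0.05
gripper_force: 0.7
```

Run:
```python
from h import *
c=cap('wrist','w3')
print(tcp()[:3,3],r.get_state()['eef_rot'][2])
# peg top in view
v,u=np.mgrid[0:400,0:640]; P=pts(c,np.c_[u.ravel(),v.ravel()]); K=P[(P[:,2]>.283)&(P[:,2]<.296)&(np.hypot(P[:,0]-.613,P[:,1]-.014)<.02)]; print(len(K),rect(K) if len(K) else 0)
```

```text
[0.6134 0.0138 0.2575] -8.112591290386725
203 (array([620.2,  13.3]), array([15.3,  3.8]), 84.2)
```

View pics/w3.png

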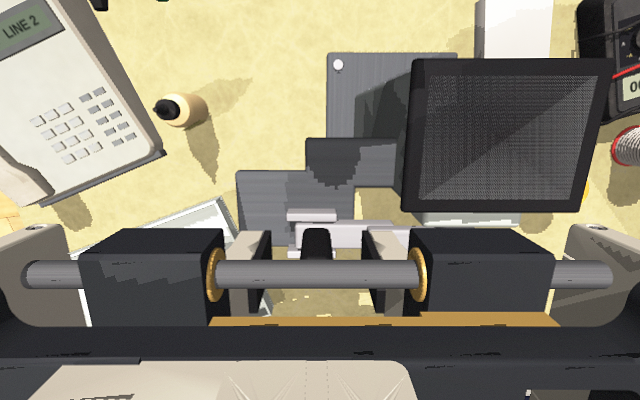

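The peg stands centred between the fingers at (316,243), and the mat behind the column is clear of reels. Next I close and draw the bar 30 mm to the left.

>>> {"fn": "jog_arm", "kwargs": {"travel": [[0, 0, 0], [0, 0, 0], [0, 0, 0], [0, 0, 0], [0, -0.015, 0], [0, -0.03, 0], [0, -0.045, 0], [0, -0.06, 0], [0, -0.06, 0], [0, -0.06, 0]], "dr": [[0, 0, 0], [0, 0, 0], [0, 0, 0], [0, 0, 0], [0, 0, 0], [0, 0, 0], [0, 0, 0], [0, 0, 0], [0, 0, 0], [0, 0, 0]], "claw": [0.1, 0.1, 0.1, 0.1, 0.1, 0.1, 0.1, 0.1, 0.1, 0.1], "newtons": 15}}

```text
time_s: 7.2
tcp_pos: [0.6174, 0.0436, 0.2559]
eef_rot: [179.9, 0.0, -8.1]
contact_force: [0.2, -5.6, -1.6]
gripper_width: 0.0161
gripper_force: 15.0
```

>>> {"fn": "jog_arm", "kwargs": {"travel": [[0, -0.001, 0], [0, -0.002, 0], [0, -0.003, 0], [0, -0.003, 0], [0, -0.003, 0], [0, -0.003, 0], [0, -0.003, 0], [0, -0.003, 0], [0, -0.003, 0], [0, -0.003, 0]], "dr": [[0, 0, 0], [0, 0, 0], [0, 0, 0], [0, 0, 0], [0, 0, 0], [0, 0, 0], [0, 0, 0], [0, 0, 0], [0, 0, 0], [0, 0, 0]], "claw": [0.1, 0.1, 0.1, 0.1, 0.1, 0.1, 0.1, 0.1, 0.1, 0.1]}}

```text
time_s: 8.45
tcp_pos: [0.6174, 0.0437, 0.2558]
eef_rot: [179.8, 0.1, -8.1]
contact_force: [0.6, -10.2, -2.4]
gripper_width: 0.0159
gripper_force: 15.0
```

Run:
```python
from h import *
C=np.load('cmd.npy'); C[:3,3]+=C[:3,:3]@[0,-.0315,0]; np.save('cmd.npy',C)
plan((.617,.0443,.36,-8.1),(.55,-.283,.36,-8.1))
```

```text
travel [-0.001, 0.002, -0.208] dr [0.0, -0.0, 0.0]   mm 103.0 deg 0.0
travel [-0.042, 0.669, -0.208] dr [0.0, -0.0, 0.0]   mm 351.0 deg 0.0
```

>>> {"fn": "jog_arm", "kwargs": {"travel": [[0, 0.003, 0], [0, 0.003, 0], [-0.001, 0.002, -0.208], [-0.001, 0.002, -0.208], [-0.042, 0.669, -0.208], [-0.042, 0.669, -0.208], [-0.042, 0.669, -0.208], [-0.042, 0.669, -0.208], [-0.042, 0.669, -0.208], [-0.042, 0.669, -0.208]], "dr": [[0, 0, 0], [0, 0, 0], [0, 0, 0], [0, 0, 0], [0, 0, 0], [0, 0, 0], [0, 0, 0], [0, 0, 0], [0, 0, 0], [0, 0, 0]], "claw": [0.5, 0.5, 0.6, 1, 1, 1, 1, 1, 1, 1]}}

```text
time_s: 9.7
tcp_pos: [0.5492, -0.2851, 0.3601]
eef_rot: [-180.0, -0.0, -8.2]
contact_force: [0.4, 1.6, -0.0]
gripper_width: 0.0877
gripper_force: 0.0
```

```bash
cat >> h.py <<'E'
def reels(cam,save=None):
    c=cap(cam,save); out=[]
    for d in r.regions_of('reel1',cam):
        P=maskpts(c,d['pixels'])
        if len(P)<20: continue
        zt=np.percentile(P[:,2],90); Q=P[P[:,2]>zt-.006]; rc=cv2.minEnclosingCircle((Q[:,:2]*1000).astype(np.float32))
        print('reel',round(d['conf'],2),np.round(d['extent']),len(P),'ztop',zt.round(4),np.round(rc[0],1),round(rc[1],1))
    return c
E
python3 - <<'E'
from h import *
print(tcp()[:3,3],np.load('cmd.npy')[:3,3])
c=reels('wrist','w4'); reels('scene','s4')
v,u=np.mgrid[0:400,0:640]; P=pts(c,np.c_[u.ravel(),v.ravel()]); K=P[(P[:,2]>.283)&(P[:,2]<.296)&(np.hypot(P[:,0]-.617,P[:,1]-.044)<.03)]; print('peg',len(K),rect(K) if len(K) else 0)
E
```

```text
[ 0.5492 -0.2851  0.3601] [ 0.5498 -0.2828  0.3601]
reel 0.83 [301. 142. 331. 179.] 796 ztop 0.0594 [ 549.8 -284.2] 23.8
reel 0.76 [370. 112. 416. 145.] 1335 ztop 0.0634 [ 581.8 -406.5] 27.0
reel 0.65 [  0. 170.  93. 238.] 3337 ztop 0.0171 [580.6  16.3] 239.6
reel 0.63 [384. 254. 396. 281.] 364 ztop 0.0626 [ 580.6 -407.5] 27.8
reel 0.25 [185. 134. 272. 214.] 3402 ztop 0.0264 [469.5 276.8] 174.5
peg 0 0
```

>>> {"fn": "jog_arm", "kwargs": {"travel": [[0, 0.001, 0.12], [0, 0.001, 0.24], [0, 0.001, 0.36], [0, 0.001, 0.48], [0, 0.001, 0.58], [0, 0.001, 0.65], [0, 0.001, 0.68], [0, 0.001, 0.68], [0, 0.001, 0.68], [0, 0.001, 0.68]], "dr": [[0, 0, 0], [0, 0, 0], [0, 0, 0], [0, 0, 0], [0, 0, 0], [0, 0, 0], [0, 0, 0], [0, 0, 0], [0, 0, 0], [0, 0, 0]], "claw": [1, 1, 1, 1, 1, 1, 1, 1, 0.2, 0.2], "newtons": 15}}

```text
time_s: 11.15
tcp_pos: [0.5509, -0.2834, 0.0217]
eef_rot: [180.0, -0.2, -8.1]
contact_force: [-0.1, -0.1, -0.6]
gripper_width: 0.0731
gripper_force: 0.0
```

Run:
```python
from h import *
s=r.get_state();print(s['tcp_pos'],s['gripper_width'],s['gripper_force'])
C=np.load('cmd.npy'); C[:3,3]+=C[:3,:3]@[0,.0005,.34]; np.save('cmd.npy',C)
a=np.radians(12.7); ex=np.array([np.cos(a),np.sin(a)]); ey=np.array([-ex[1],ex[0]]); o=np.array([.4666,.2775])
for y in (-.105,.105): print(o+y*ey)
p=o-.105*ey
plan((.54,-.283,.30,-8.1),(.50,-.05,.36,-50))
```

```text
[ 0.5509 -0.2834  0.0217] 0.07314487820491074 0.0
[0.4897 0.1751]
[0.4435 0.3799]
travel [-0.019, 0.002, -0.56] dr [0.0, -0.0, 0.0]   mm 280.0 deg 0.0
travel [-0.164, -0.448, -0.68] dr [0.0, -0.0, 0.1164]   mm 415.0 deg 41.9
```

>>> {"fn": "jog_arm", "kwargs": {"travel": [[0, 0, 0], [0, 0, 0], [0, 0, 0], [0, 0, 0], [0, 0, -0.05], [0, 0, -0.15], [0, 0, -0.27], [0, 0, -0.39], [0, 0, -0.51], [0, 0, -0.63]], "dr": [[0, 0, 0], [0, 0, 0], [0, 0, 0], [0, 0, 0], [0, 0, 0], [0, 0, 0], [0, 0, 0], [0, 0, 0], [0, 0, 0], [0, 0, 0]], "claw": [0.2, 0.2, 0.2, 0.2, 0.2, 0.2, 0.2, 0.2, 0.2, 0.2]}}

```text
time_s: 12.4
tcp_pos: [0.5492, -0.283, 0.3367]
eef_rot: [-180.0, 0.0, -8.1]
contact_force: [1.7, -0.2, -1.9]
gripper_width: 0.0479
gripper_force: 15.0
```

Run:
```python
from h import *
s=r.get_state();print(s['tcp_pos'],s['gripper_width'],s['gripper_force'])
np.save('cmd.npy',pose(.5498,-.2833,.3351,-8.1))
plan((.4897,.1751,.34,-77.3))
plan((.4897,.1751,.13,-77.3))
```

```text
[ 0.5492 -0.283   0.3367] 0.047931415600845205 14.999924451112747
travel [-0.248, -0.891, -0.01] dr [-0.0, -0.0, 0.1922]   mm 462.0 deg 69.2
travel [0.0, 0.0, 0.42] dr [-0.0, -0.0, 0.0]   mm 210.0 deg 0.0
```

>>> {"fn": "jog_arm", "kwargs": {"travel": [[-0.248, -0.891, -0.01], [-0.248, -0.891, -0.01], [-0.248, -0.891, -0.01], [-0.248, -0.891, -0.01], [-0.248, -0.891, -0.01], [-0.248, -0.891, -0.01], [-0.248, -0.891, -0.01], [-0.248, -0.891, -0.01], [-0.248, -0.891, -0.01], [-0.248, -0.891, -0.01]], "dr": [[0, 0, 0.1922], [0, 0, 0.1922], [0, 0, 0.1922], [0, 0, 0.1922], [0, 0, 0.1922], [0, 0, 0.1922], [0, 0, 0.1922], [0, 0, 0.1922], [0, 0, 0.1922], [0, 0, 0.1922]], "claw": [0.2, 0.2, 0.2, 0.2, 0.2, 0.2, 0.2, 0.2, 0.2, 0.2]}}

```text
time_s: 13.65
tcp_pos: [0.4893, 0.1757, 0.3396]
eef_rot: [179.9, -0.0, -77.2]
contact_force: [1.2, -0.9, -1.0]
gripper_width: 0.0476
gripper_force: 15.0
```

Run:
```python
from h import *
s=r.get_state();print(s['tcp_pos'],s['eef_rot'],s['gripper_width'],s['contact_force'])
c=cap('wrist','w5')
v,u=np.mgrid[0:400,0:640]; P=pts(c,np.c_[u.ravel(),v.ravel()])
n=lambda a:(abs(P[:,0]-.4666)<a)&(abs(P[:,1]-.2775)<a)
for lo,hi in [(.215,.235),(.165,.185)]:
    Q=P[n(.05)&(P[:,2]>lo)&(P[:,2]<hi)]; print(len(Q),rect(Q) if len(Q) else 0)
reels('scene','s5')
```

```text
[0.4893 0.1757 0.3396] [179.9425  -0.0184 -77.1798] 0.04758519971071059 [ 1.2163 -0.861  -1.0457]
0 0
0 0
reel 0.83 [380. 254. 394. 284.] 340 ztop 0.0628 [ 580.2 -406.6] 27.3
reel 0.6 [237. 111. 250. 133.] 179 ztop 0.3757 [491.1 166.5] 23.1
```

View pics/w5.png

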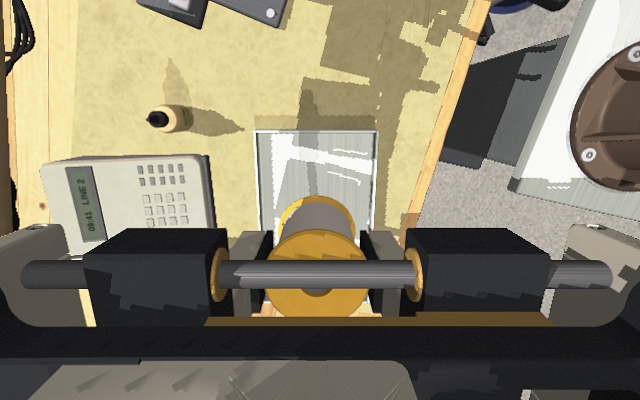

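The tray lies squarely below, with its walls at columns 256 and 377, and the held reel is centred over it at (317,280).

>>> {"fn": "jog_arm", "kwargs": {"travel": [[0, 0, 0.12], [0, 0, 0.24], [0, 0, 0.36], [0, 0, 0.46], [0, 0, 0.54], [0, 0, 0.59], [0, 0, 0.615], [0, 0, 0.625], [0, 0, 0.625], [0, 0, 0.625]], "dr": [[0, 0, 0], [0, 0, 0], [0, 0, 0], [0, 0, 0], [0, 0, 0], [0, 0, 0], [0, 0, 0], [0, 0, 0], [0, 0, 0], [0, 0, 0]], "claw": [0.2, 0.2, 0.2, 0.2, 0.2, 0.2, 0.2, 0.2, 0.2, 0.2]}}

```text
time_s: 15.05
tcp_pos: [0.4904, 0.1757, 0.0286]
eef_rot: [-179.9, 0.0, -77.3]
contact_force: [-0.7, -0.4, -1.3]
gripper_width: 0.0476
gripper_force: 15.0
```

Run:
```python
from h import *
s=r.get_state();print(s['tcp_pos'],s['joints'],s['contact_force'])
```

```text
[0.4904 0.1757 0.0286] [ 41.3239  18.7794 -32.5214   0.0133 -38.5936 -28.6137] [-0.7416 -0.4153 -1.2766]
```

>>> {"fn": "jog_arm", "kwargs": {"travel": [[0, 0, 0.004], [0, 0, 0.004], [0, 0, 0.004], [0, 0, 0.004], [0, 0, 0.004], [0, 0, 0.004], [0, 0, -0.1], [0, 0, -0.22], [0, 0, -0.34], [0, 0, -0.46]], "dr": [[0, 0, 0], [0, 0, 0], [0, 0, 0], [0, 0, 0], [0, 0, 0], [0, 0, 0], [0, 0, 0], [0, 0, 0], [0, 0, 0], [0, 0, 0]], "claw": [0.2, 0.75, 0.75, 0.75, 0.75, 0.75, 0.75, 0.75, 0.75, 0.75]}}

```text
time_s: 16.3
tcp_pos: [0.4894, 0.175, 0.2598]
eef_rot: [-180.0, 0.0, -77.3]
contact_force: [2.1, 0.8, -0.5]
gripper_width: 0.066
gripper_force: 0.0
```

Run:
```python
from h import *
print(tcp()[:3,3]); reels('scene','s6')
C=np.load('cmd.npy'); print(C[:3,3]); C[2,3]=.34-.3125+.23; np.save('cmd.npy',C)
C[2,3]=.2575; np.save('cmd.npy',C)
plan((.5,.12,.36,-60)); plan((.5815,-.4065,.36,-8.1))
```

```text
[0.4894 0.175  0.2598]
reel 0.73 [381. 256. 395. 278.] 344 ztop 0.0628 [ 580.9 -408.3] 28.2
reel 0.61 [243. 179. 255. 201.] 248 ztop 0.0618 [490.4 175.2] 26.2
[0.4898 0.1752 0.1301]
travel [0.112, 0.004, -0.205] dr [-0.0, -0.0, -0.048]   mm 116.0 deg 17.3
travel [0.994, 0.386, 0.0] dr [0.0, 0.0, -0.1442]   mm 532.0 deg 51.9
```

Run:
```python
from h import *
np.save('cmd.npy',pose(.4898,.1752,.2575,-77.3))
plan((.5,.12,.36,-60),(.555,-.22,.36,-20)); plan((.5815,-.4065,.30,-8.1),(.5815,-.4065,.023,-8.1))
```

```text
travel [0.112, 0.004, -0.205] dr [0.0, 0.0, -0.0481]   mm 116.0 deg 17.3
travel [0.8, 0.047, -0.205] dr [0.0, 0.0, -0.1592]   mm 413.0 deg 57.3
travel [0.178, 0.332, 0.12] dr [-0.0, 0.0, -0.033]   mm 197.0 deg 11.9
travel [0.178, 0.332, 0.674] dr [-0.0, 0.0, -0.033]   mm 386.0 deg 11.9
```

>>> {"fn": "jog_arm", "kwargs": {"travel": [[0.112, 0.004, -0.205], [0.112, 0.004, -0.205], [0.8, 0.047, -0.205], [0.8, 0.047, -0.205], [0.8, 0.047, -0.205], [0.8, 0.047, -0.205], [0.8, 0.047, -0.205], [0.8, 0.047, -0.205], [0.8, 0.047, -0.205], [0.8, 0.047, -0.205]], "dr": [[0, 0, -0.0481], [0, 0, -0.0481], [0, 0, -0.1592], [0, 0, -0.1592], [0, 0, -0.1592], [0, 0, -0.1592], [0, 0, -0.1592], [0, 0, -0.1592], [0, 0, -0.1592], [0, 0, -0.1592]], "claw": [1, 1, 1, 1, 1, 1, 1, 1, 1, 1]}}

```text
time_s: 17.65
tcp_pos: [0.5546, -0.2203, 0.3595]
eef_rot: [180.0, 0.1, -20.0]
contact_force: [-0.3, 0.5, 0.7]
gripper_width: 0.0876
gripper_force: 0.0
```

Run:
```python
from h import *
print(tcp()[:3,3],r.get_state()['eef_rot']); reels('wrist','w7')
```

```text
[ 0.5546 -0.2203  0.3595] [179.9997   0.0514 -20.0481]
reel 0.72 [403.  81. 451. 116.] 1521 ztop 0.0635 [ 582.  -405.9] 26.9
```

>>> {"fn": "jog_arm", "kwargs": {"travel": [[0.178, 0.332, 0.12], [0.178, 0.332, 0.12], [0.178, 0.332, 0.12], [0.178, 0.332, 0.12], [0.178, 0.332, 0.24], [0.178, 0.332, 0.36], [0.178, 0.332, 0.48], [0.178, 0.332, 0.58], [0.178, 0.332, 0.65], [0.178, 0.332, 0.674]], "dr": [[0, 0, -0.033], [0, 0, -0.033], [0, 0, -0.033], [0, 0, -0.033], [0, 0, -0.033], [0, 0, -0.033], [0, 0, -0.033], [0, 0, -0.033], [0, 0, -0.033], [0, 0, -0.033]], "claw": [1, 1, 1, 1, 1, 1, 1, 1, 1, 1]}}

```text
time_s: 19.0
tcp_pos: [0.5815, -0.4044, 0.0214]
eef_rot: [-180.0, 0.2, -8.0]
contact_force: [-0.7, -0.2, 0.3]
gripper_width: 0.0879
gripper_force: 0.0
```

>>> {"fn": "jog_arm", "kwargs": {"travel": [[0, 0, 0], [0, 0, 0], [0, 0, 0], [0, 0, 0], [0, 0, 0], [0, 0, -0.05], [0, 0, -0.16], [0, 0, -0.28], [0, 0, -0.4], [0, 0, -0.52]], "dr": [[0, 0, 0], [0, 0, 0], [0, 0, 0], [0, 0, 0], [0, 0, 0], [0, 0, 0], [0, 0, 0], [0, 0, 0], [0, 0, 0], [0, 0, 0]], "claw": [1, 0.2, 0.2, 0.2, 0.2, 0.2, 0.2, 0.2, 0.2, 0.2], "newtons": 15}}

```text
time_s: 20.25
tcp_pos: [0.5812, -0.4063, 0.2849]
eef_rot: [-180.0, 0.0, -8.1]
contact_force: [1.5, -1.8, -1.1]
gripper_width: 0.0535
gripper_force: 15.0
```

Run:
```python
from h import *
s=r.get_state();print(s['tcp_pos'],s['eef_rot'],s['gripper_width'],s['joints'])
reels('scene','s8')
np.save('cmd.npy',pose(.5815,-.4065,.283,-8.1))
plan((.57,-.38,.34,0),(.50,.02,.36,40)); plan((.4435,.3799,.36,102.7))
```

```text
[ 0.5812 -0.4063  0.2849] [-179.9826    0.0172   -8.1054] 0.05354499219870128 [-19.2712  22.3323  10.8502  -0.0141 -78.5381 101.1686]
reel 0.57 [390. 201. 401. 230.] 264 ztop 0.3225 [ 571.6 -404.4] 23.6
reel 0.46 [243. 180. 258. 199.] 243 ztop 0.0623 [486.5 175.3] 25.2
travel [-0.03, -0.049, -0.114] dr [-0.0, 0.0, -0.0225]   mm 63.0 deg 8.1
travel [-0.282, -0.822, -0.154] dr [0.0, 0.0, -0.1336]   mm 440.0 deg 48.1
travel [0.376, -0.623, -0.0] dr [-0.0, 0.0, -0.1742]   mm 364.0 deg 62.7
```

>>> {"fn": "jog_arm", "kwargs": {"travel": [[-0.03, -0.049, -0.114], [-0.03, -0.049, -0.154], [-0.282, -0.822, -0.154], [-0.282, -0.822, -0.154], [-0.282, -0.822, -0.154], [-0.282, -0.822, -0.154], [-0.282, -0.822, -0.154], [-0.282, -0.822, -0.154], [-0.282, -0.822, -0.154], [-0.282, -0.822, -0.154]], "dr": [[0, 0, -0.0225], [0, 0, -0.0225], [0, 0, -0.1336], [0, 0, -0.1336], [0, 0, -0.1336], [0, 0, -0.1336], [0, 0, -0.1336], [0, 0, -0.1336], [0, 0, -0.1336], [0, 0, -0.1336]], "claw": [0.2, 0.2, 0.2, 0.2, 0.2, 0.2, 0.2, 0.2, 0.2, 0.2]}}

```text
time_s: 21.6
tcp_pos: [0.4994, 0.0222, 0.3599]
eef_rot: [-180.0, -0.0, 40.2]
contact_force: [-0.3, -0.4, -1.4]
gripper_width: 0.0535
gripper_force: 15.0
```

>>> {"fn": "jog_arm", "kwargs": {"travel": [[0.376, -0.623, 0], [0.376, -0.623, 0], [0.376, -0.623, 0], [0.376, -0.623, 0], [0.376, -0.623, 0], [0.376, -0.623, 0], [0.376, -0.623, 0], [0.376, -0.623, 0], [0.376, -0.623, 0], [0.376, -0.623, 0]], "dr": [[0, 0, -0.1742], [0, 0, -0.1742], [0, 0, -0.1742], [0, 0, -0.1742], [0, 0, -0.1742], [0, 0, -0.1742], [0, 0, -0.1742], [0, 0, -0.1742], [0, 0, -0.1742], [0, 0, -0.1742]], "claw": [0.2, 0.2, 0.2, 0.2, 0.2, 0.2, 0.2, 0.2, 0.2, 0.2]}}

```text
time_s: 22.85
tcp_pos: [0.4443, 0.3787, 0.3605]
eef_rot: [180.0, -0.0, 102.6]
contact_force: [0.0, 0.3, -1.3]
gripper_width: 0.0538
gripper_force: 15.0
```

Run:
```python
from h import *
s=r.get_state();print(s['tcp_pos'],s['eef_rot'],s['gripper_width'],s['joints'])
cap('wrist','w9')
c=reels('scene','s9')
```

```text
[0.4443 0.3787 0.3605] [179.971   -0.0279 102.6122] 0.05378636386517057 [ 59.6254   8.677    1.8657   0.0022 -83.1485 132.9865]
reel 0.64 [191.  81. 203. 105.] 218 ztop 0.3982 [441.3 369.3] 22.6
reel 0.58 [241. 177. 258. 196.] 225 ztop 0.0622 [489.1 174.3] 26.1
```

View pics/w9.png

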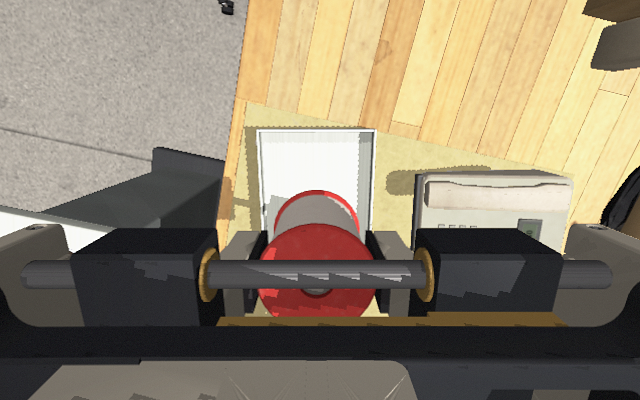

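The red reel is held, centred over the tray's far end with walls at columns 258 and 375. The phone's edge, at column 417, is well clear.

>>> {"fn": "jog_arm", "kwargs": {"travel": [[0, 0, 0.12], [0, 0, 0.24], [0, 0, 0.36], [0, 0, 0.48], [0, 0, 0.57], [0, 0, 0.63], [0, 0, 0.655], [0, 0, 0.664], [0, 0, 0.666], [0, 0, 0.666]], "dr": [[0, 0, 0], [0, 0, 0], [0, 0, 0], [0, 0, 0], [0, 0, 0], [0, 0, 0], [0, 0, 0], [0, 0, 0], [0, 0, 0], [0, 0, 0]], "claw": [0.2, 0.2, 0.2, 0.2, 0.2, 0.2, 0.2, 0.2, 0.2, 0.2]}}

```text
time_s: 24.25
tcp_pos: [0.4443, 0.3804, 0.0282]
eef_rot: [179.9, -0.1, 102.7]
contact_force: [-0.8, -0.3, -1.8]
gripper_width: 0.0535
gripper_force: 15.0
```

>>> {"fn": "jog_arm", "kwargs": {"travel": [[0, 0, 0.001], [0, 0, 0.001], [0, 0, 0.001], [0, 0, 0.001], [0, 0, 0.001], [0, 0, -0.1], [0, 0, -0.22], [0, 0, -0.34], [0, 0, -0.46], [0, 0, -0.58]], "dr": [[0, 0, 0], [0, 0, 0], [0, 0, 0], [0, 0, 0], [0, 0, 0], [0, 0, 0], [0, 0, 0], [0, 0, 0], [0, 0, 0], [0, 0, 0]], "claw": [0.2, 0.8, 0.8, 0.8, 0.8, 0.8, 0.8, 0.8, 0.8, 0.8]}}

```text
time_s: 25.5
tcp_pos: [0.4436, 0.3794, 0.3193]
eef_rot: [180.0, -0.0, 102.7]
contact_force: [0.9, 0.4, 0.3]
gripper_width: 0.07
gripper_force: 0.0
```

Run:
```python
from h import *
print(tcp()[:3,3],r.get_state()['eef_rot'])
c=reels('scene','s10'); reels('wrist','w10')
np.save('cmd.npy',pose(.4435,.3799,.317,102.7))
plan((.46,.15,.38,30)); plan((.44,.13,.40,12.7))
```

```text
[0.4436 0.3794 0.3193] [179.982   -0.0196 102.7158]
reel 0.79 [202. 153. 214. 178.] 236 ztop 0.0665 [443.1 373.3] 29.0
reel 0.74 [243. 183. 258. 200.] 222 ztop 0.0626 [488.9 174.4] 27.0
reel 0.68 [296. 148. 333. 185.] 1241 ztop 0.0675 [445.  380.6] 27.2
travel [-0.456, -0.069, -0.126] dr [0.0, -0.0, 0.2019]   mm 238.0 deg 72.7
travel [-0.054, 0.014, -0.04] dr [-0.0, -0.0, 0.0481]   mm 34.0 deg 17.3
```

Run:
```python
from h import *
np.save('cmd.npy',pose(.4435,.3799,.317,102.7))
plan((.408,.2643,.40,12.7))
```

```text
travel [-0.21, -0.12, -0.166] dr [0.0, -0.0, 0.25]   mm 146.0 deg 90.0
```

>>> {"fn": "jog_arm", "kwargs": {"travel": [[-0.21, -0.12, -0.166], [-0.21, -0.12, -0.166], [-0.21, -0.12, -0.166], [-0.21, -0.12, -0.166], [-0.21, -0.12, -0.166], [-0.21, -0.12, -0.166], [-0.21, -0.12, -0.166], [-0.21, -0.12, -0.166], [-0.21, -0.12, -0.166], [-0.21, -0.12, -0.166]], "dr": [[0, 0, 0.25], [0, 0, 0.25], [0, 0, 0.25], [0, 0, 0.25], [0, 0, 0.25], [0, 0, 0.25], [0, 0, 0.25], [0, 0, 0.25], [0, 0, 0.25], [0, 0, 0.25]], "claw": [0.8, 0.8, 0.8, 0.8, 0.8, 0.8, 0.8, 0.8, 0.8, 0.8]}}

```text
time_s: 26.95
tcp_pos: [0.4081, 0.2639, 0.3987]
eef_rot: [179.9, 0.1, 12.7]
contact_force: [0.3, 0.2, -0.3]
gripper_width: 0.0699
gripper_force: 0.0
```

Run:
```python
from h import *
print(tcp()[:3,3],r.get_state()['eef_rot'],r.get_state()['contact_force'])
c=reels('wrist','w11')
v,u=np.mgrid[0:400,0:640]; P=pts(c,np.c_[u.ravel(),v.ravel()])
n=np.hypot(P[:,0]-.4666,P[:,1]-.2775)<.06
for lo,hi in [(.215,.235),(.165,.185)]:
    Q=P[n&(P[:,2]>lo)&(P[:,2]<hi)]; print(len(Q),rect(Q) if len(Q) else 0,Q[:,2].mean())
np.save('cmd.npy',pose(.408,.2643,.40,12.7))
```

```text
[0.4081 0.2639 0.3987] [179.9215   0.1121  12.7425] [ 0.2741  0.1948 -0.3382]
reel 0.83 [234. 104. 272. 136.] 1089 ztop 0.0676 [443.6 380. ] 26.9
reel 0.83 [364. 106. 399. 136.] 869 ztop 0.0635 [489.9 175.1] 24.0
694 (array([467.3, 277.1]), array([20.5, 35.1]), 12.8) 0.22694777677733993
964 (array([467. , 277.3]), array([29.5, 78. ]), 12.8) 0.17708247333448093
```

View pics/w11.png

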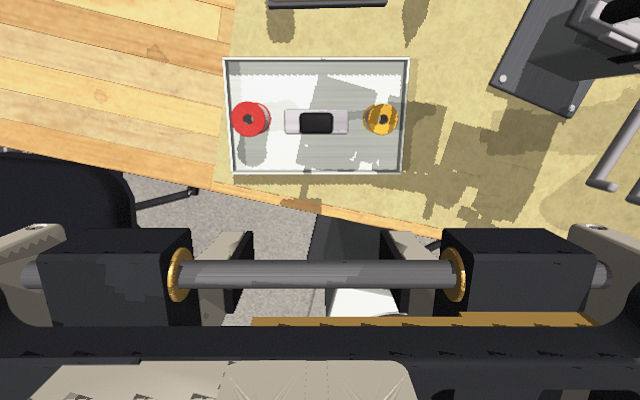

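Both reels stand symmetrically in the tray at (250,119) and (382,119), with the grip block at (316,122). I'll grip the block next.

Run:
```python
from h import *
plan((.4669,.2773,.30,12.8),(.4669,.2773,.189,12.8))
```

```text
travel [0.121, 0.001, 0.2] dr [0.0, 0.0, -0.0003]   mm 116.0 deg 0.1
travel [0.121, 0.001, 0.422] dr [0.0, 0.0, -0.0003]   mm 219.0 deg 0.1
```

>>> {"fn": "jog_arm", "kwargs": {"travel": [[0.121, 0.001, 0.2], [0.121, 0.001, 0.2], [0.121, 0.001, 0.28], [0.121, 0.001, 0.36], [0.121, 0.001, 0.4], [0.121, 0.001, 0.422], [0.121, 0.001, 0.422], [0.121, 0.001, 0.422], [0.121, 0.001, 0.422], [0.121, 0.001, 0.422]], "dr": [[0, 0, 0], [0, 0, 0], [0, 0, 0], [0, 0, 0], [0, 0, 0], [0, 0, 0], [0, 0, 0], [0, 0, 0], [0, 0, 0], [0, 0, 0]], "claw": [0.8, 0.8, 0.8, 0.8, 0.8, 0.8, 0.8, 0.2, 0.2, 0.2], "newtons": 45}}

```text
time_s: 28.3
tcp_pos: [0.4677, 0.2771, 0.1897]
eef_rot: [-180.0, -0.1, 12.7]
contact_force: [-0.9, 0.2, -0.5]
gripper_width: 0.046
gripper_force: 0.0
```

>>> {"fn": "jog_arm", "kwargs": {"travel": [[0, 0, 0], [0, 0, 0], [0, 0, 0], [0, 0, 0], [0, 0, -0.004], [0, 0, -0.012], [0, 0, -0.025], [0, 0, -0.045], [0, 0, -0.07], [0, 0, -0.1]], "dr": [[0, 0, 0], [0, 0, 0], [0, 0, 0], [0, 0, 0], [0, 0, 0], [0, 0, 0], [0, 0, 0], [0, 0, 0], [0, 0, 0], [0, 0, 0]], "claw": [0.2, 0.2, 0.2, 0.2, 0.2, 0.2, 0.2, 0.2, 0.2, 0.2], "newtons": 45}}

```text
time_s: 29.55
tcp_pos: [0.4676, 0.2769, 0.2402]
eef_rot: [-180.0, -0.0, 12.7]
contact_force: [-0.4, 0.4, -5.6]
gripper_width: 0.0358
gripper_force: 45.0
```

Run:
```python
from h import *
s=r.get_state(); print(s['tcp_pos'],s['eef_rot'],s['contact_force'],s['moment'],s['gripper_width'],s['gripper_force'])
c=reels('wrist','w12')
```

```text
[0.4676 0.2769 0.2402] [-179.9939   -0.007    12.7071] [-0.4224  0.4495 -5.5648] [-0.0788 -0.0465  0.0088] 0.0358289368053803 44.998900294303894
reel 0.97 [178. 158. 247. 220.] 3191 ztop 0.118 [444.  380.4] 27.4
reel 0.88 [388. 157. 449. 215.] 2491 ztop 0.1141 [490.1 174.9] 24.0
```

View pics/w12.png

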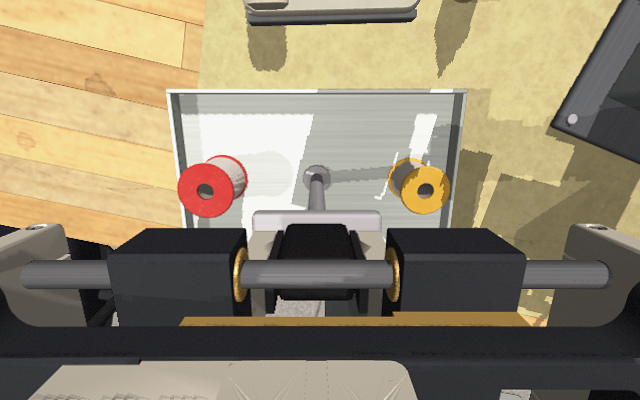

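Run:
```python
from h import *
np.save('cmd.npy',pose(.4669,.2773,.239,12.8))
plan((.462,.25,.312,10),(.4296,-.0525,.312,-8.1)); plan((.5039,-.0631,.312,-8.1))
```

```text
travel [-0.022, 0.051, -0.146] dr [0.0, -0.0, 0.0078]   mm 78.0 deg 2.8
travel [-0.219, 0.627, -0.146] dr [0.0, -0.0, 0.0581]   mm 339.0 deg 20.9
travel [0.15, -0.0, 0.0] dr [-0.0, -0.0, -0.0]   mm 75.0 deg 0.0
```

>>> {"fn": "jog_arm", "kwargs": {"travel": [[-0.01, 0.02, -0.05], [-0.022, 0.051, -0.12], [-0.034, 0.086, -0.146], [-0.057, 0.155, -0.146], [-0.087, 0.241, -0.146], [-0.12, 0.339, -0.146], [-0.154, 0.437, -0.146], [-0.184, 0.523, -0.146], [-0.207, 0.592, -0.146], [-0.219, 0.627, -0.146]], "dr": [[0, 0, 0.004], [0, 0, 0.0078], [0, 0, 0.0108], [0, 0, 0.0169], [0, 0, 0.0244], [0, 0, 0.033], [0, 0, 0.0415], [0, 0, 0.049], [0, 0, 0.0551], [0, 0, 0.0581]], "claw": [0.2, 0.2, 0.2, 0.2, 0.2, 0.2, 0.2, 0.2, 0.2, 0.2]}}

```text
time_s: 30.9
tcp_pos: [0.4284, -0.055, 0.3113]
eef_rot: [-180.0, 0.0, -8.4]
contact_force: [0.0, -0.6, -4.8]
gripper_width: 0.0361
gripper_force: 45.0
```

Run:
```python
from h import *
s=r.get_state(); print(s['tcp_pos'],s['eef_rot'],s['contact_force'],s['gripper_width'])
c=reels('wrist','w13')
v,u=np.mgrid[0:400,0:640]; P=pts(c,np.c_[u.ravel(),v.ravel()])
sc=(P-[.5039,-.0631,0])@R.from_euler('z',-8.1,degrees=True).as_matrix()
Q=P[(abs(sc[:,0]+36)<99)&(sc[:,0]>-.06)&(sc[:,0]<-.02)&(abs(sc[:,1])<.05)&(P[:,2]>.246)&(P[:,2]<.258)]; print('tips',len(Q),rect(Q) if len(Q) else 0)
big=c['pixels']; cv2.imwrite('pics/w13.png',big[:,:,::-1])
```

```text
[ 0.4284 -0.055   0.3113] [-179.9949    0.045    -8.3735] [ 0.0145 -0.5684 -4.7561] 0.036084369988985066
reel 0.85 [387. 159. 451. 216.] 2595 ztop 0.1851 [ 411.7 -158.2] 24.2
reel 0.66 [177. 156. 248. 217.] 3216 ztop 0.1891 [442.2  50.9] 27.2
tips 370 (array([468.6, -58. ]), array([62. ,  9.5]), 81.9)
```

View pics/w13.png

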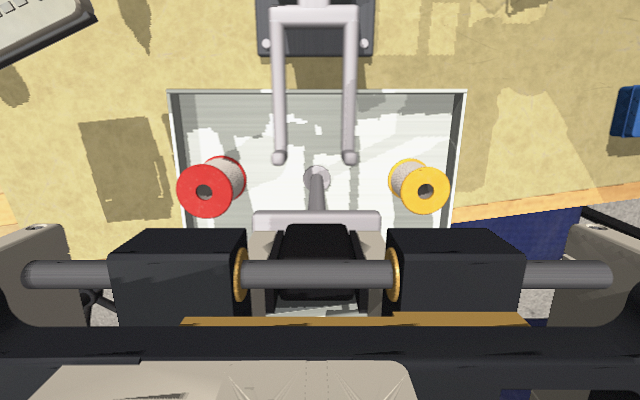

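The prong tips at (279,157) and (350,157) straddle the mast line at column 317. I move in and lower until just above the prongs.

>>> {"fn": "jog_arm", "kwargs": {"travel": [[0.015, 0, 0], [0.05, 0, 0], [0.1, 0, 0], [0.135, 0, 0], [0.151, 0, 0], [0.151, 0, 0], [0.151, 0, 0.03], [0.151, 0, 0.06], [0.151, 0, 0.08], [0.151, 0, 0.09]], "dr": [[0, 0, 0], [0, 0, 0], [0, 0, 0], [0, 0, 0], [0, 0, 0], [0, 0, 0], [0, 0, 0], [0, 0, 0], [0, 0, 0], [0, 0, 0]], "claw": [0.2, 0.2, 0.2, 0.2, 0.2, 0.2, 0.2, 0.2, 0.2, 0.2]}}

```text
time_s: 32.25
tcp_pos: [0.504, -0.0638, 0.2662]
eef_rot: [180.0, 0.1, -8.2]
contact_force: [-0.7, -0.1, -5.9]
gripper_width: 0.0354
gripper_force: 45.0
```

Run:
```python
from h import *
s=r.get_state(); print(s['tcp_pos'],s['eef_rot'],s['contact_force'],s['moment'])
c=reels('wrist','w14'); cap('scene','s14'); cap('side','d14')
```

```text
[ 0.504  -0.0638  0.2662] [179.9809   0.0522  -8.1988] [-0.687  -0.0711 -5.8775] [-0.0588  0.0987  0.0071]
reel 0.93 [177. 159. 244. 218.] 3119 ztop 0.144 [518.   41.6] 27.0
reel 0.6 [390. 158. 450. 213.] 2595 ztop 0.1401 [ 487.5 -168.4] 24.1
```

View pics/w14.png

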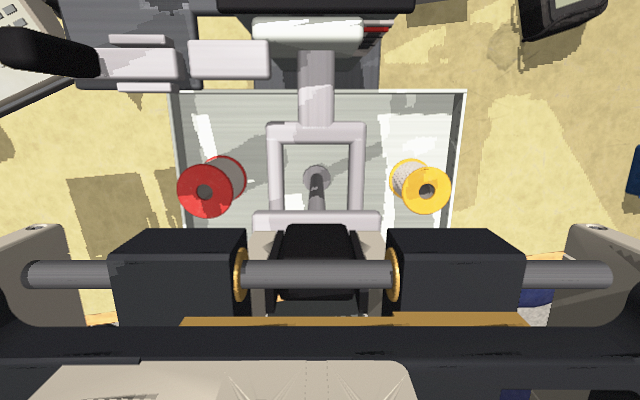

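The bar is over both prongs, with the mast between them at column 317. I lower slowly onto the spring.

>>> {"fn": "jog_arm", "kwargs": {"travel": [[0, 0, 0.004], [0, 0, 0.008], [0, 0, 0.012], [0, 0, 0.016], [0, 0, 0.02], [0, 0, 0.024], [0, 0, 0.028], [0, 0, 0.032], [0, 0, 0.036], [0, 0, 0.04]], "dr": [[0, 0, 0], [0, 0, 0], [0, 0, 0], [0, 0, 0], [0, 0, 0], [0, 0, 0], [0, 0, 0], [0, 0, 0], [0, 0, 0], [0, 0, 0]], "claw": [0.2, 0.2, 0.2, 0.2, 0.2, 0.2, 0.2, 0.2, 0.2, 0.2]}}

```text
time_s: 33.7
tcp_pos: [0.5045, -0.0638, 0.2471]
eef_rot: [180.0, -0.0, -8.2]
contact_force: [-0.8, -0.1, -3.3]
gripper_width: 0.0357
gripper_force: 45.0
```

>>> {"fn": "jog_arm", "kwargs": {"travel": [[0, 0, 0.003], [0, 0, 0.006], [0, 0, 0.009], [0, 0, 0.012], [0, 0, 0.014], [0, 0, 0.016], [0, 0, 0.018], [0, 0, 0.02], [0, 0, 0.02], [0, 0, 0.02]], "dr": [[0, 0, 0], [0, 0, 0], [0, 0, 0], [0, 0, 0], [0, 0, 0], [0, 0, 0], [0, 0, 0], [0, 0, 0], [0, 0, 0], [0, 0, 0]], "claw": [0.2, 0.2, 0.2, 0.2, 0.2, 0.2, 0.2, 0.2, 0.2, 0.2]}}

```text
time_s: 34.95
tcp_pos: [0.5045, -0.0638, 0.2371]
eef_rot: [180.0, -0.0, -8.2]
contact_force: [-2.1, -0.5, -0.7]
gripper_width: 0.0357
gripper_force: 45.0
```

>>> {"fn": "jog_arm", "kwargs": {"travel": [[0, 0, 0.001], [0, 0, 0.002], [0, 0, 0.003], [0, 0, 0.004], [0, 0, 0.004], [0, 0, 0.004], [0, 0, 0.004], [0, 0, 0.004], [0, 0, 0.004], [0, 0, 0.004]], "dr": [[0, 0, 0], [0, 0, 0], [0, 0, 0], [0, 0, 0], [0, 0, 0], [0, 0, 0], [0, 0, 0], [0, 0, 0], [0, 0, 0], [0, 0, 0]], "claw": [0.2, 0.2, 0.2, 0.2, 0.2, 0.2, 0.7, 0.7, 0.7, 0.7]}}

```text
time_s: 36.2
tcp_pos: [0.5045, -0.0638, 0.2351]
eef_rot: [-180.0, -0.0, -8.2]
contact_force: [-0.4, 0.3, 0.2]
gripper_width: 0.061
gripper_force: 0.0
```

Run:
```python
from h import *
s=r.get_state(); print(s['tcp_pos'],s['contact_force'],s['gripper_width'])
c=reels('wrist','w15'); reels('scene','s15')
```

```text
[ 0.5045 -0.0638  0.2351] [-0.3935  0.3254  0.2375] 0.061005921684827595
reel 0.67 [388. 154. 450. 214.] 2562 ztop 0.1074 [ 488.1 -168.4] 24.3
reel 0.62 [177. 154. 249. 217.] 3250 ztop 0.1114 [519.   42.2] 27.6
reel 0.86 [271. 182. 284. 205.] 235 ztop 0.1112 [492.8  18.2] 55.7
reel 0.7 [312. 224. 321. 246.] 264 ztop 0.1065 [ 486.  -172.1] 23.5
```

>>> {"fn": "jog_arm", "kwargs": {"travel": [[0, 0, -0.04], [0, 0, -0.09], [0, 0, -0.14], [0, 0, -0.16], [0, 0, -0.16], [0, 0, -0.16], [0, 0, -0.16], [0, 0, -0.16], [0, 0, -0.16], [0, 0, -0.16]], "dr": [[0, 0, 0], [0, 0, 0], [0, 0, 0], [0, 0, 0], [0, 0, 0], [0, 0, 0], [0, 0, 0], [0, 0, 0], [0, 0, 0], [0, 0, 0]], "claw": [0.7, 0.7, 0.7, 0.7, 0.7, 0.7, 0.7, 0.7, 0.7, 0.7]}}

```text
time_s: 37.65
tcp_pos: [0.5044, -0.0638, 0.315]
eef_rot: [180.0, 0.0, -8.2]
contact_force: [0.1, 0.4, -0.1]
gripper_width: 0.0612
gripper_force: 0.0
```

>>> {"fn": "jog_arm", "kwargs": {"travel": [[0, 0, 0], [0, 0, 0], [0, 0, 0], [0, 0, 0], [0, 0, 0], [0, 0, 0], [0, 0, 0], [0, 0, 0], [0, 0, 0], [0, 0, 0]], "dr": [[0, 0, 0], [0, 0, 0], [0, 0, 0], [0, 0, 0], [0, 0, 0], [0, 0, 0], [0, 0, 0], [0, 0, 0], [0, 0, 0], [0, 0, 0]], "claw": [0.7, 0.7, 0.7, 0.7, 0.7, 0.7, 0.7, 0.7, 0.7, 0.7]}}

```text
time_s: 38.9
tcp_pos: [0.5044, -0.0637, 0.315]
eef_rot: [-180.0, 0.0, -8.2]
contact_force: [0.1, 0.2, -0.4]
gripper_width: 0.0616
gripper_force: 0.0
```

```bash
cat >> h.py <<'E'
def grip(c,g,zlo,zhi,rad=.06):
    v,u=np.mgrid[0:400,0:640]; P=pts(c,np.c_[u.ravel(),v.ravel()]); Q=P[(np.hypot(P[:,0]-g[0],P[:,1]-g[1])<rad)&(P[:,2]>zlo)&(P[:,2]<zhi)]
    print('at',zlo,len(Q),rect(Q) if len(Q) else 0, np.median(Q[:,2]) if len(Q) else 0)
E
python3 - <<'E'
from h import *
s=r.get_state(); print(s['tcp_pos'],s['contact_force'],s['gripper_width'])
c=reels('wrist','w16'); grip(c,(.504,-.063),.215,.235); grip(c,(.504,-.063),.262,.282)
c=reels('scene','s16')
cv2.imwrite('pics/s16c.png',cv2.resize(c['pixels'][110:280,210:410],None,fx=3,fy=3,interpolation=cv2.INTER_CUBIC)[:,:,::-1])
E
```

```text
[ 0.5044 -0.0637  0.315 ] [ 0.0735  0.1766 -0.3837] 0.0616241940030002
reel 0.69 [208. 150. 258. 197.] 1901 ztop 0.1114 [518.3  41.6] 26.9
reel 0.56 [377. 148. 424. 194.] 1491 ztop 0.1076 [ 488.7 -168.2] 23.6
at 0.215 2230 (array([491.7, -61.7]), array([78.1, 55.1]), 81.6) 0.22155567585981217
at 0.262 1528 (array([504.7, -63.4]), array([35.6, 21.5]), 81.7) 0.27124583963414933
reel 0.68 [274. 183. 288. 206.] 281 ztop 0.1107 [499.9  14.6] 58.4
reel 0.57 [311. 221. 322. 245.] 263 ztop 0.107 [ 486.9 -169.2] 25.2
```

View pics/s16c.png

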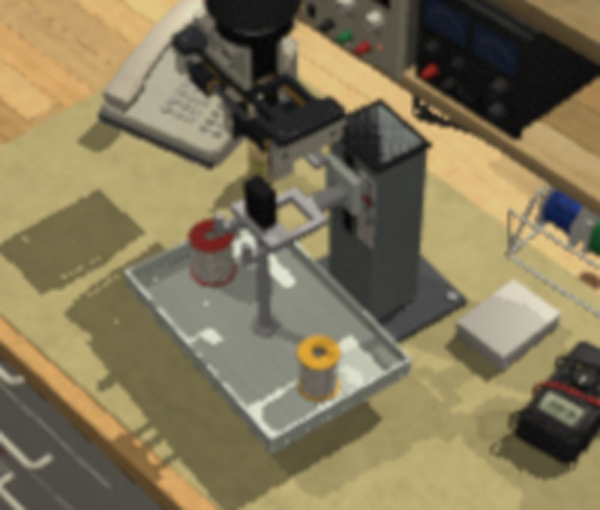

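The carrier hangs level on both prongs, with the red reel at (212,250) and the yellow at (318,368) in the crop. I wait and check that it stands still.

>>> {"fn": "jog_arm", "kwargs": {"travel": [[0, 0, 0], [0, 0, 0], [0, 0, 0], [0, 0, 0], [0, 0, 0], [0, 0, 0], [0, 0, 0], [0, 0, 0], [0, 0, 0], [0, 0, 0]], "dr": [[0, 0, 0], [0, 0, 0], [0, 0, 0], [0, 0, 0], [0, 0, 0], [0, 0, 0], [0, 0, 0], [0, 0, 0], [0, 0, 0], [0, 0, 0]], "claw": [0.7, 0.7, 0.7, 0.7, 0.7, 0.7, 0.7, 0.7, 0.7, 0.7]}}

```text
time_s: 40.35
tcp_pos: [0.5045, -0.0638, 0.3151]
eef_rot: [180.0, -0.0, -8.2]
contact_force: [0.3, -0.3, 0.6]
gripper_width: 0.0613
gripper_force: 0.0
```

>>> {"fn": "jog_arm", "kwargs": {"travel": [[0, 0, 0], [0, 0, 0], [0, 0, 0], [0, 0, 0], [0, 0, 0], [0, 0, 0], [0, 0, 0], [0, 0, 0], [0, 0, 0], [0, 0, 0]], "dr": [[0, 0, 0], [0, 0, 0], [0, 0, 0], [0, 0, 0], [0, 0, 0], [0, 0, 0], [0, 0, 0], [0, 0, 0], [0, 0, 0], [0, 0, 0]], "claw": [0.7, 0.7, 0.7, 0.7, 0.7, 0.7, 0.7, 0.7, 0.7, 0.7]}}

```text
time_s: 41.6
tcp_pos: [0.5044, -0.0637, 0.315]
eef_rot: [180.0, 0.0, -8.2]
contact_force: [-0.1, 1.1, 0.6]
gripper_width: 0.0614
gripper_force: 0.0
```

Run:
```python
from h import *
c=reels('wrist','w17'); grip(c,(.504,-.063),.215,.235); grip(c,(.504,-.063),.262,.282)
```

```text
reel 0.71 [376. 147. 422. 193.] 1457 ztop 0.1074 [ 488.4 -168. ] 23.6
reel 0.6 [208. 149. 257. 195.] 1891 ztop 0.1115 [518.4  41.7] 27.0
at 0.215 2232 (array([491.5, -61.7]), array([78.2, 55.6]), 81.7) 0.22153019095613183
at 0.262 1529 (array([504.6, -63.4]), array([35.6, 21.3]), 81.7) 0.27123631104674617
```

>>> {"fn": "jog_arm", "kwargs": {"travel": [[0, 0, 0.04], [0, 0, 0.09], [0, 0, 0.14], [0, 0, 0.159], [0, 0, 0.159], [0, 0, 0.159], [0, 0, 0.159], [0, 0, 0.159], [0, 0, 0.159], [0, 0, 0.159]], "dr": [[0, 0, 0], [0, 0, 0], [0, 0, 0], [0, 0, 0], [0, 0, 0], [0, 0, 0], [0, 0, 0], [0, 0, 0], [0, 0, 0], [0, 0, 0]], "claw": [0.7, 0.7, 0.7, 0.7, 0.7, 0.2, 0.2, 0.2, 0.2, 0.2]}}

```text
time_s: 42.95
tcp_pos: [0.5046, -0.0638, 0.2357]
eef_rot: [-180.0, -0.0, -8.2]
contact_force: [0.0, 0.3, -1.0]
gripper_width: 0.0354
gripper_force: 45.0
```

>>> {"fn": "jog_arm", "kwargs": {"travel": [[0, 0, 0], [0, 0, 0], [0, 0, -0.005], [0, 0, -0.012], [0, 0, -0.022], [0, 0, -0.034], [0, 0, -0.048], [0, 0, -0.064], [0, 0, -0.082], [0, 0, -0.1]], "dr": [[0, 0, 0], [0, 0, 0], [0, 0, 0], [0, 0, 0], [0, 0, 0], [0, 0, 0], [0, 0, 0], [0, 0, 0], [0, 0, 0], [0, 0, 0]], "claw": [0.2, 0.2, 0.2, 0.2, 0.2, 0.2, 0.2, 0.2, 0.2, 0.2], "newtons": 45}}

```text
time_s: 44.2
tcp_pos: [0.5042, -0.0638, 0.286]
eef_rot: [180.0, 0.0, -8.2]
contact_force: [-0.4, -0.8, -5.1]
gripper_width: 0.036
gripper_force: 45.0
```

Run:
```python
from h import *
np.save('cmd.npy',pose(.5045,-.0636,.2855,-8.15))
plan((.5045,-.0636,.312,-8.15),(.4300,-.0530,.312,-8.15)); plan((.4669,.2773,.312,12.8),(.4669,.2773,.20,12.8))
```

```text
travel [0.0, -0.0, -0.053] dr [0.0, -0.0, 0.0]   mm 26.0 deg 0.0
travel [-0.151, 0.0, -0.053] dr [0.0, -0.0, 0.0]   mm 79.0 deg 0.0
travel [-0.02, -0.664, -0.0] dr [-0.0, 0.0, -0.0582]   mm 332.0 deg 21.0
travel [-0.02, -0.664, 0.224] dr [-0.0, 0.0, -0.0582]   mm 350.0 deg 21.0
```

>>> {"fn": "jog_arm", "kwargs": {"travel": [[0, 0, -0.02], [0, 0, -0.04], [0, 0, -0.053], [0, 0, -0.053], [-0.015, 0, -0.053], [-0.05, 0, -0.053], [-0.1, 0, -0.053], [-0.135, 0, -0.053], [-0.151, 0, -0.053], [-0.151, 0, -0.053]], "dr": [[0, 0, 0], [0, 0, 0], [0, 0, 0], [0, 0, 0], [0, 0, 0], [0, 0, 0], [0, 0, 0], [0, 0, 0], [0, 0, 0], [0, 0, 0]], "claw": [0.2, 0.2, 0.2, 0.2, 0.2, 0.2, 0.2, 0.2, 0.2, 0.2]}}

```text
time_s: 45.45
tcp_pos: [0.4295, -0.0528, 0.3125]
eef_rot: [-180.0, -0.1, -8.2]
contact_force: [0.2, -0.0, -5.6]
gripper_width: 0.0357
gripper_force: 45.0
```

>>> {"fn": "jog_arm", "kwargs": {"travel": [[-0.001, -0.03, 0], [-0.003, -0.1, 0], [-0.006, -0.19, 0], [-0.009, -0.29, 0], [-0.012, -0.39, 0], [-0.015, -0.49, 0], [-0.018, -0.58, 0], [-0.019, -0.64, 0], [-0.02, -0.664, 0], [-0.02, -0.664, 0]], "dr": [[0, 0, -0.003], [0, 0, -0.009], [0, 0, -0.017], [0, 0, -0.025], [0, 0, -0.034], [0, 0, -0.043], [0, 0, -0.051], [0, 0, -0.056], [0, 0, -0.0582], [0, 0, -0.0582]], "claw": [0.2, 0.2, 0.2, 0.2, 0.2, 0.2, 0.2, 0.2, 0.2, 0.2]}}

```text
time_s: 46.7
tcp_pos: [0.4672, 0.2775, 0.3114]
eef_rot: [179.9, 0.1, 12.8]
contact_force: [-0.8, 0.6, -6.2]
gripper_width: 0.0358
gripper_force: 45.0
```

Run:
```python
from h import *
s=r.get_state(); print(s['tcp_pos'],s['eef_rot'],s['contact_force'])
c=reels('wrist','w18'); reels('scene','s18')
```

```text
[0.4672 0.2775 0.3114] [179.9435   0.0673  12.7771] [-0.8204  0.5713 -6.1627]
reel 0.68 [180. 155. 247. 216.] 3204 ztop 0.1866 [442.6 381.8] 27.9
reel 0.17 [167.  86. 467. 297.] 36628 ztop 0.2971 [473.6 279.3] 39.1
reel 0.81 [196. 131. 212. 153.] 287 ztop 0.1867 [443.7 374.1] 30.7
reel 0.57 [240. 156. 255. 176.] 232 ztop 0.1816 [486.3 167.8] 24.8
```

>>> {"fn": "jog_arm", "kwargs": {"travel": [[0, 0, 0.03], [0, 0, 0.08], [0, 0, 0.13], [0, 0, 0.175], [0, 0, 0.205], [0, 0, 0.22], [0, 0, 0.228], [0, 0, 0.233], [0, 0, 0.236], [0, 0, 0.237]], "dr": [[0, 0, 0], [0, 0, 0], [0, 0, 0], [0, 0, 0], [0, 0, 0], [0, 0, 0], [0, 0, 0], [0, 0, 0], [0, 0, 0], [0, 0, 0]], "claw": [0.2, 0.2, 0.2, 0.2, 0.2, 0.2, 0.2, 0.2, 0.2, 0.2]}}

```text
time_s: 48.15
tcp_pos: [0.4673, 0.2772, 0.1938]
eef_rot: [-180.0, -0.0, 12.8]
contact_force: [-0.7, -0.5, -6.8]
gripper_width: 0.0359
gripper_force: 45.0
```

>>> {"fn": "jog_arm", "kwargs": {"travel": [[0, 0, 0.001], [0, 0, 0.002], [0, 0, 0.003], [0, 0, 0.003], [0, 0, 0.003], [0, 0, 0.003], [0, 0, 0.003], [0, 0, 0.003], [0, 0, 0.003], [0, 0, 0.003]], "dr": [[0, 0, 0], [0, 0, 0], [0, 0, 0], [0, 0, 0], [0, 0, 0], [0, 0, 0], [0, 0, 0], [0, 0, 0], [0, 0, 0], [0, 0, 0]], "claw": [0.2, 0.2, 0.2, 0.2, 0.2, 0.2, 0.2, 0.2, 0.2, 0.2]}}

```text
time_s: 49.4
tcp_pos: [0.4672, 0.277, 0.1921]
eef_rot: [180.0, -0.0, 12.7]
contact_force: [-0.4, 0.7, -6.0]
gripper_width: 0.0359
gripper_force: 45.0
```

Still carrying the weight, so I lower a little more.

>>> {"fn": "jog_arm", "kwargs": {"travel": [[0, 0, 0.001], [0, 0, 0.001], [0, 0, 0.002], [0, 0, 0.002], [0, 0, 0.003], [0, 0, 0.003], [0, 0, 0.003], [0, 0, 0.003], [0, 0, 0.003], [0, 0, 0.003]], "dr": [[0, 0, 0], [0, 0, 0], [0, 0, 0], [0, 0, 0], [0, 0, 0], [0, 0, 0], [0, 0, 0], [0, 0, 0], [0, 0, 0], [0, 0, 0]], "claw": [0.2, 0.2, 0.2, 0.2, 0.2, 0.2, 0.2, 0.2, 0.2, 0.2]}}

```text
time_s: 50.65
tcp_pos: [0.4673, 0.277, 0.1919]
eef_rot: [-180.0, -0.1, 12.8]
contact_force: [-6.7, -1.9, 9.0]
gripper_width: 0.036
gripper_force: 45.0
```

>>> {"fn": "jog_arm", "kwargs": {"travel": [[0, 0, -0.002], [0, 0, -0.002], [0, 0, -0.002], [0, 0, -0.002], [0, 0, -0.002], [0, 0, -0.04], [0, 0, -0.12], [0, 0, -0.24], [0, 0, -0.36], [0, 0, -0.36]], "dr": [[0, 0, 0], [0, 0, 0], [0, 0, 0], [0, 0, 0], [0, 0, 0], [0, 0, 0], [0, 0, 0], [0, 0, 0], [0, 0, 0], [0, 0, 0]], "claw": [0.2, 0.7, 0.7, 0.7, 0.7, 0.7, 0.7, 0.7, 0.7, 0.7]}}

```text
time_s: 51.9
tcp_pos: [0.4689, 0.2781, 0.3762]
eef_rot: [-179.7, -0.5, 12.8]
contact_force: [0.3, -0.1, -1.4]
gripper_width: 0.0614
gripper_force: 0.0
```

Run:
```python
from h import *
s=r.get_state(); print(s['tcp_pos'],s['eef_rot'],s['contact_force'])
c=reels('wrist','w19'); grip(c,(.467,.277),.215,.235); grip(c,(.467,.277),.02,.03,.18)
reels('scene','s19')
np.save('cmd.npy',tcp()); 
plan((.6174,.0437,.36,-8.1)); plan((.6174,.0437,.256,-8.1))
```

```text
[0.4689 0.2781 0.3762] [-179.7448   -0.4788   12.7534] [ 0.3365 -0.1374 -1.4258]
reel 0.97 [368. 144. 401. 180.] 934 ztop 0.0634 [489.8 170.6] 24.1
reel 0.83 [235. 144. 270. 185.] 1197 ztop 0.0674 [442.6 380.3] 27.1
at 0.215 737 (array([467.2, 276.8]), array([21.3, 35.5]), 12.2) 0.226946456721432
at 0.02 2302 (array([507.9, 286.3]), array([275.3, 300.8]), 13.0) 0.02597336420781321
reel 0.49 [244. 180. 258. 199.] 215 ztop 0.0623 [487.4 169. ] 26.0
travel [0.191, 0.521, 0.019] dr [0.0002, 0.0002, 0.0579]   mm 277.0 deg 20.8
travel [0.0, 0.0, 0.208] dr [-0.0, 0.0, 0.0]   mm 103.0 deg 0.0
```

Run:
```python
from h import *
np.save('cmd.npy',pose(.4669,.2773,.3705,12.8)); print(tcp()[:3,3])
plan((.6174,.0437,.34,-8.1),(.6174,.0437,.256,-8.1))
```

```text
[0.4668 0.2768 0.3694]
travel [0.19, 0.522, 0.061] dr [0.0, -0.0, 0.0581]   mm 279.0 deg 20.9
travel [0.19, 0.522, 0.229] dr [0.0, -0.0, 0.0581]   mm 300.0 deg 20.9
```

>>> {"fn": "jog_arm", "kwargs": {"travel": [[0.19, 0.522, 0.061], [0.19, 0.522, 0.061], [0.19, 0.522, 0.061], [0.19, 0.522, 0.061], [0.19, 0.522, 0.061], [0.19, 0.522, 0.061], [0.19, 0.522, 0.061], [0.19, 0.522, 0.061], [0.19, 0.522, 0.061], [0.19, 0.522, 0.061]], "dr": [[0, 0, 0.0581], [0, 0, 0.0581], [0, 0, 0.0581], [0, 0, 0.0581], [0, 0, 0.0581], [0, 0, 0.0581], [0, 0, 0.0581], [0, 0, 0.0581], [0, 0, 0.0581], [0, 0, 0.0581]], "claw": [0.57, 0.57, 0.57, 0.57, 0.57, 0.57, 0.57, 0.57, 0.57, 0.57]}}

```text
time_s: 53.35
tcp_pos: [0.6172, 0.0441, 0.3404]
eef_rot: [-180.0, -0.0, -8.1]
contact_force: [0.5, 0.2, -0.0]
gripper_width: 0.0498
gripper_force: 0.0
```

Run:
```python
from h import *
s=r.get_state(); print(s['tcp_pos'],s['eef_rot'])
c=reels('wrist','w20'); grip(c,(.6174,.0437),.28,.296,.03)
grip(c,(.6174,.0437),.225,.24,.12)
```

```text
[0.6172 0.0441 0.3404] [-179.984    -0.0272   -8.1099]
at 0.28 477 (array([618. ,  43.4]), array([15.5, 16.6]), 81.9) 0.2895112997945124
at 0.225 5574 (array([616.9,  -2.5]), array([125.2, 131.4]), 17.5) 0.23350981457139944
```

View pics/w20.png

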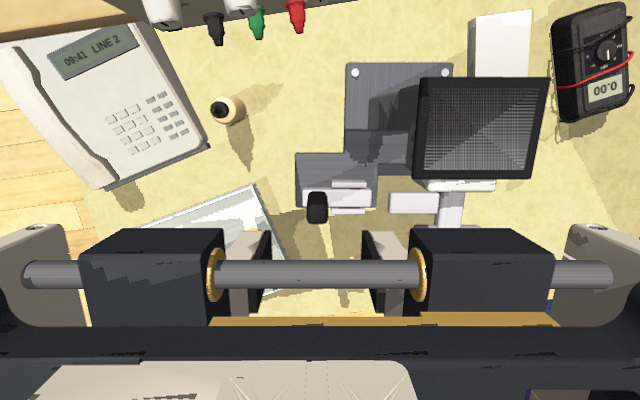

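The peg is at (317,207), between the finger columns, and the bar is drawn out clear of the ear at (413,203). I grip it and push it home.

>>> {"fn": "jog_arm", "kwargs": {"travel": [[0.001, 0, 0.08], [0.001, 0, 0.14], [0.001, 0, 0.168], [0.001, 0, 0.168], [0.001, 0, 0.168], [0.001, 0, 0.168], [0.001, 0, 0.168], [0.001, 0, 0.168], [0.001, 0, 0.168], [0.001, 0, 0.168]], "dr": [[0, 0, 0], [0, 0, 0], [0, 0, 0], [0, 0, 0], [0, 0, 0], [0, 0, 0], [0, 0, 0], [0, 0, 0], [0, 0, 0], [0, 0, 0]], "claw": [0.57, 0.57, 0.57, 0.57, 0.1, 0.1, 0.1, 0.1, 0.1, 0.1], "newtons": 15}}

```text
time_s: 54.7
tcp_pos: [0.6181, 0.0434, 0.2564]
eef_rot: [-180.0, -0.0, -8.2]
contact_force: [-0.7, 0.1, 2.1]
gripper_width: 0.0157
gripper_force: 15.0
```

>>> {"fn": "jog_arm", "kwargs": {"travel": [[0, 0.01, 0], [0, 0.025, 0], [0, 0.04, 0], [0, 0.055, 0], [0, 0.06, 0], [0, 0.06, 0], [0, 0.06, 0], [0, 0.06, 0], [0, 0.06, 0], [0, 0.06, 0]], "dr": [[0, 0, 0], [0, 0, 0], [0, 0, 0], [0, 0, 0], [0, 0, 0], [0, 0, 0], [0, 0, 0], [0, 0, 0], [0, 0, 0], [0, 0, 0]], "claw": [0.1, 0.1, 0.1, 0.1, 0.1, 0.1, 0.1, 0.1, 0.1, 0.1]}}

```text
time_s: 55.95
tcp_pos: [0.6138, 0.0136, 0.2564]
eef_rot: [-180.0, -0.0, -8.2]
contact_force: [-0.6, 3.4, 5.6]
gripper_width: 0.0159
gripper_force: 15.0
```

>>> {"fn": "jog_arm", "kwargs": {"travel": [[0, 0.001, 0], [0, 0.002, 0], [0, 0.003, 0], [0, 0.003, 0], [0, 0.003, 0], [0, 0.003, 0], [0, 0.003, 0], [0, 0.003, 0], [0, 0.003, 0], [0, 0.003, 0]], "dr": [[0, 0, 0], [0, 0, 0], [0, 0, 0], [0, 0, 0], [0, 0, 0], [0, 0, 0], [0, 0, 0], [0, 0, 0], [0, 0, 0], [0, 0, 0]], "claw": [0.1, 0.1, 0.1, 0.1, 0.1, 0.1, 0.1, 0.1, 0.1, 0.1]}}

```text
time_s: 57.2
tcp_pos: [0.6138, 0.0135, 0.2564]
eef_rot: [-179.9, -0.1, -8.1]
contact_force: [-2.2, 8.7, 5.6]
gripper_width: 0.0158
gripper_force: 15.0
```

The bar is at its stop: the force rose with no further travel. I release, rise and check.

>>> {"fn": "jog_arm", "kwargs": {"travel": [[0, -0.002, 0], [0, -0.002, 0], [0, -0.002, 0], [0, -0.002, 0], [0, -0.002, 0], [0, -0.002, -0.1], [0, -0.002, -0.2], [-0.1, -0.002, -0.3], [-0.2, -0.002, -0.3], [-0.2, -0.002, -0.3]], "dr": [[0, 0, 0], [0, 0, 0], [0, 0, 0], [0, 0, 0], [0, 0, 0], [0, 0, 0], [0, 0, 0], [0, 0, 0], [0, 0, 0], [0, 0, 0]], "claw": [0.1, 0.5, 0.5, 0.5, 0.5, 0.5, 0.5, 0.5, 0.5, 0.5]}}

```text
time_s: 58.45
tcp_pos: [0.5121, 0.0269, 0.4083]
eef_rot: [-179.9, -0.2, -8.1]
contact_force: [0.1, -0.1, -0.0]
gripper_width: 0.0434
gripper_force: 0.0
```

Run:
```python
from h import *
print(tcp()[:3,3])
c=reels('wrist','w21'); grip(c,(.6138,.014),.28,.296,.03)
c=reels('scene','s21'); cv2.imwrite('pics/s21c.png',cv2.resize(c['pixels'][110:290,160:430],None,fx=2.8,fy=2.8,interpolation=cv2.INTER_CUBIC)[:,:,::-1])
```

```text
[0.5121 0.0269 0.4083]
reel 0.73 [223. 163. 253. 196.] 808 ztop 0.0634 [488.9 170.7] 24.2
reel 0.71 [107. 202. 151. 232.] 643 ztop 0.0671 [462.2 336.1] 74.7
reel 0.42 [198.  30. 230.  63.] 772 ztop 0.0819 [709.9 162.4] 11.1
at 0.28 343 (array([613.1,  14.3]), array([15.4, 15.4]), 82.8) 0.289805682858057
reel 0.77 [203. 155. 213. 176.] 238 ztop 0.0656 [442.9 374.4] 29.7
reel 0.57 [245. 178. 258. 199.] 219 ztop 0.062 [486.5 169.2] 23.5
```

View pics/s21c.png

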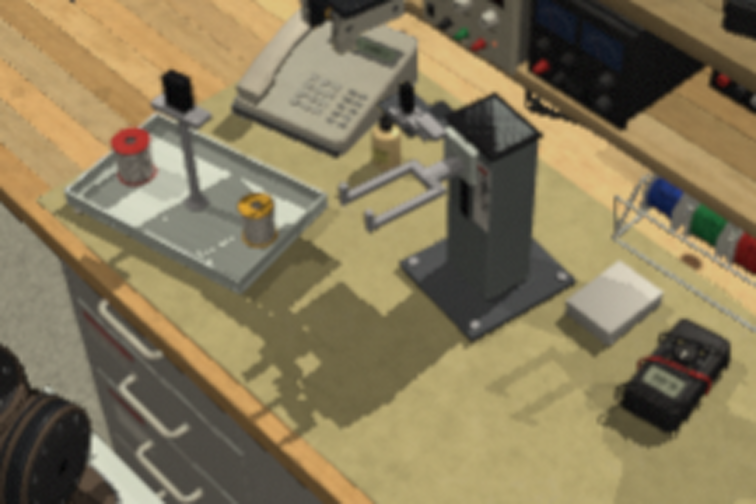

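The carrier stands flat at its old place with both reels upright at (133,155) and (258,220) in the crop. The peg at (407,98) is back home and the hook is empty.

```bash
python3 -c "
from plant import r
print(r.close_job())"
```

```text
the job is handed in; nothing more can be done
None
```

The job is handed in at about 58 s. The two reels found on the mat hung level and still on the scale for about five seconds, with a sink of about 26 mm. The carrier is back flat in its old place with both reels, and the lock bar is fully home.

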